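Demould cast specimen mounts with a pry bar and stage them

TASK

The two or three cast specimen mounts are stuck tight in the mould block: lever each one loose with the pry bar, bar tip under the front of its flange and bar resting on the block's fulcrum rod, and do not take hold of a mount with the gripper while it is still tight. Then lay the bar back on its white board and stand every mount upright on the worktop, straight in front of what it needs next (on the side of the worktop's front edge) with about 2 cm of clear space between them: the round one in front of the white jar with the orange lid, the square one in front of the petri dish, the flat one in front of the black loupe. Leave the timer, the beaker and the green-capped bottle where they are.

Things in the scene. Friction and masses are not known exactly. Their poses are not given: they have to be found in the camera images.
- mould_block: Fixed aluminium block, 130 x 300 mm, 3 steel nests in a row along y. Origin on the worktop under the middle nest; x to the back, y left. Deck at z 30 mm, from x -90 to +40 mm. Fulcrum: fixed level steel rod, 10 mm thick, along y over the full length, axis at x -72, z 50 mm (top at z 55) on a solid ridge as wide as the rod; between ridge and nests the deck is clear. A mount is held in its nest with some 50 N.
- nest_left (a point): Axis of the left (+y) nest at rim height, 55 mm above the worktop; axes as the block's; may be empty. A nest is a U of steel walls open to the front (-x): side walls from x -28 to +24 mm, 26 to 36 mm either side of the axis; back wall x 24 to 36 mm. Sprung rails in the side walls grip a mount's foot.
- nest_middle (a point): The same for the middle nest, 95 mm from the others. When the front edge of a mount's flange has been levered up by about 12 mm, the rails snap in under the foot and hold the mount up, loose (its mid point then 72 mm or more above the worktop, leaning back by up to 0.25 rad); it can then be lifted out with no effort.
- nest_right (a point): The same for the right (-y) nest. The flange of a seated mount lies on the rims and stands 7 mm out in front of the side walls; in the 52 mm wide opening between them a bar can reach under the flange as far as the foot (13 mm in from the flange's front edge).
- mount_round_mid (a point): Cast mount, 60 mm high, 160 g: resin foot 44 mm in diameter, 16 mm high; on it a resin flange 70 mm in diameter, 8 mm thick; on that a standing round steel bar stub, 38 mm in diameter, 36 mm high, the part to grip. Point on its axis half-way up, 14 mm above the flange's underside; z up. Seated tight in a nest, this point is 69 mm above the worktop. May be absent.
- mount_square_mid (a point): Cast mount, 60 mm high, 160 g: resin foot 44 mm in diameter, 16 mm high; on it a resin flange 70 mm in diameter, 8 mm thick; on that a standing square steel bar stub, 34 x 34 mm, sides along the mount's x and y, 36 mm high, the part to grip. Point on its axis half-way up, 14 mm above the flange's underside; z up. Seated tight in a nest, this point is 69 mm above the worktop. May be absent.
- mount_flat_mid (a point): Cast mount, 60 mm high, 160 g: resin foot 44 mm in diameter, 16 mm high; on it a resin flange 70 mm in diameter, 8 mm thick; on that a standing flat steel bar stub, 54 mm along the mount's x by 16 mm along its y, 36 mm high, the part to grip. Point on its axis half-way up, 14 mm above the flange's underside; z up. Seated tight in a nest, this point is 69 mm above the worktop. May be absent.
- tool_board: Fixed white plastic tool board on the worktop, 80 mm along its x, 270 mm along its y, 3 mm thick; origin at the centre of its underside.
- pry_bar_grip (a point): Loose pry bar, 220 g: middle of its handle, 10 mm above its underside, near its centre of mass. x along the bar to the tip, z up as it lies. Handle 110 mm along x, 18 mm wide (y), 20 mm high; from its end a steel blade 16 mm wide, 6 mm thick, at the same mid-height, 94 mm long, the last 14 mm 4.5 mm thick. Levering takes some 10 to 20 N at the handle.
- pry_bar_tip (a point): End of the pry bar's blade, 149 mm from the handle's middle, same axes.
- jar_mid (a point): White jar with an orange lid, 66 mm in diameter, 75 mm high, loose, upright; point on its axis half-way up. x points away from the worktop's front edge (straight in front is -x), y to the left.
- dish_mid (a point): Clear petri dish, 63 mm in diameter, 15 mm high, loose; point on its axis half-way up, axes as the jar's.
- loupe_mid (a point): Black stand loupe, 37 mm in diameter, 40 mm high, loose, upright; point on its axis half-way up, axes as the jar's.
- timer: Bystander: small grey-white countdown timer, 60 x 66 x 23 mm; origin at the centre of its underside.
- beaker: Bystander: beaker, 53 mm in diameter, 68 mm high; origin at the centre of its underside.
- green_bottle: Bystander: white bottle with a green cap, 62 mm in diameter, 160 mm high; origin at the centre of its underside.
- mount_round: The same mount (see its _mid entry); origin at the centre of its underside.
- mount_square: The same mount (see its _mid entry); origin at the centre of its underside.
- mount_flat: The same mount (see its _mid entry); origin at the centre of its underside.
- pry_bar: The same pry bar; origin under the middle of its handle.
Things that resemble listed ones, but are neither listed nor needed, are in the scene too. What is shaped like the mount_flat but blue is not meant.

How it is judged (in metres and radians):
On the way, in this order (a step that is already met when the one before it is completed fails the run):
1. the pry bar is in the gripper, off its board (contact force between the fingers and pry_bar above 2 N and height (world z) of pry_bar_grip above 0.035 m), for 0.2 s.
2. the pry bar bears at once on the block's fulcrum rod and on a mount (contact force between pry_bar and mould_block above 3 N and (contact force between pry_bar and mount_round above 2 N or contact force between pry_bar and mount_square above 2 N or contact force between pry_bar and mount_flat above 2 N)), for 0.03 s.
3. every mount present has been loosened (raised at least 2.8 mm, or already taken out) ((z of mount_round_mid in the frame of mould_block above 0.0718 m or height (world z) of mount_round_mid below 0.05 m) and (z of mount_square_mid in the frame of mould_block above 0.0718 m or height (world z) of mount_square_mid below 0.05 m) and (z of mount_flat_mid in the frame of mould_block above 0.0718 m or height (world z) of mount_flat_mid below 0.05 m)), for 0.3 s.
At the end, for the whole second after the job is handed in: Every mount present stands upright and at rest on the worktop, straight in front (-x) of its reference object, 6 to 45 mm clear of it and at most 22 mm to either side; jar, dish and loupe upright; the pry bar lies flat and at rest, the middle of its handle over the board (x of mount_round_mid in the frame of jar_mid between -0.113 and -0.074 m and y of mount_round_mid in the frame of jar_mid between -0.022 and 0.022 m and height (world z) of each of mount_round_mid, mount_square_mid, mount_flat_mid below 0.034 m and angle between each of mount_round_mid, mount_square_mid, mount_flat_mid, pry_bar_grip, jar_mid, dish_mid, loupe_mid's own z axis and vertical below 0.1 rad and linear speed of each of mount_round, mount_square, mount_flat, pry_bar below 0.02 m/s and x of mount_square_mid in the frame of dish_mid between -0.1115 and -0.0725 m and y of mount_square_mid in the frame of dish_mid between -0.022 and 0.022 m and x of mount_flat_mid in the frame of loupe_mid between -0.0985 and -0.0595 m and y of mount_flat_mid in the frame of loupe_mid between -0.022 and 0.022 m and x of pry_bar_grip in the frame of tool_board between -0.04 and 0.04 m and y of pry_bar_grip in the frame of tool_board between -0.13 and 0.13 m and height (world z) of pry_bar_grip below 0.02 m); the robot touches nothing.
It fails at once if the gripper takes hold of the round mount while it is still tight in its nest (contact force between the fingers and mount_round above 5 N and z of mount_round_mid in the frame of mould_block between 0.066 and 0.0705 m and angle between mount_round_mid's own z axis and vertical below 0.04 rad and x of mount_round_mid in the frame of mould_block between -0.02 and 0.02 m and y of mount_round_mid in the frame of mould_block between -0.12 and 0.12 m).
It fails at once if the gripper takes hold of the square mount while it is still tight in its nest (contact force between the fingers and mount_square above 5 N and z of mount_square_mid in the frame of mould_block between 0.066 and 0.0705 m and angle between mount_square_mid's own z axis and vertical below 0.04 rad and x of mount_square_mid in the frame of mould_block between -0.02 and 0.02 m and y of mount_square_mid in the frame of mould_block between -0.12 and 0.12 m).
It fails at once if the gripper takes hold of the flat mount while it is still tight in its nest (contact force between the fingers and mount_flat above 5 N and z of mount_flat_mid in the frame of mould_block between 0.066 and 0.0705 m and angle between mount_flat_mid's own z axis and vertical below 0.04 rad and x of mount_flat_mid in the frame of mould_block between -0.02 and 0.02 m and y of mount_flat_mid in the frame of mould_block between -0.12 and 0.12 m).
It fails at once if the timer, the beaker or the green-capped bottle is shifted more than 40 mm (distance of any of timer, beaker, green_bottle from where it was at the start of the episode above 0.04 m).
Of mount_round, mount_square, mount_flat only 2 to 3 are there at a start; the rules pass over those that are not, and their reading is None.
At some moment in a run one of pry_bar, jar, dish may be knocked a few centimetres aside while the robot is not near it.
Once in a run the grip may slacken for a moment while it holds something.
It also fails if it takes over 210 s, if anything falls off the work surface, if the arm or the gripper's body presses on something with over 40 N, if the wrist force passes 120 N, or if a joint passes its speed limit or range.

ROBOT

A 6-joint arm with a two-finger parallel gripper is mounted at the origin on a cart in front of the work surface, level with it; the furniture and walls round the work are solid. World frame = base frame: x ahead of the robot, y to its left, z up, the work surface at z = 0. Lengths are in m, angles in degrees, forces in N, time in s.
With the tool pointing down it reaches from about 0.325 to 0.85 m from the base axis. Payload 15.5 kg.
Tool frame: the origin (TCP) lies at the very end of the fingers, on their centre line; the grasp point (between the pads) lies arm.grip_depth behind it (arm.grip_depth is the distance from the TCP to the grasp point, in m); z points along the fingers, y is the direction in which the jaws open and shut (so a half turn about z gives the same grasp; the last joint's range is limited). The gripper opens to 91 mm and grips with 3 to 60 N. Pads are 32 mm wide; open, the fingers measure 118 mm over their backs; the gripper's body (76 mm by 178 mm) begins 60 mm behind the grasp point.
Start: joints at [65.747, 28.281, 77.091, -0, 74.628, -5.472], TCP at [0.201, 0.592, 0.174] pointing down, gripper open.
Joint ranges: [-166.48, 166.48], [-47.26, 123.95], [12.59, 153.08], [-70.14, 250.14], [6.76, 159.57], [-176.63, 176.63]. Speed limits (degrees/s): [108.29, 108.29, 147.25, 172.46, 172.46, 172.46].

INTERFACE

Orientations are given as a 3x3 rotation matrix whose columns are the frame's x, y, z axes.
In Python, from rig import arm gives the robot as it stands. Calls block until the motion is done:
- arm.move_to(position, orientation): joint-space move of the TCP to a pose.
- arm.move_l(position, orientation=None, feed=0.15): straight line of the TCP; orientation=None keeps the orientation; feed is the mean speed in m/s.
- arm.move_joints(angles): joint-space move.
- arm.grip(opening): finger opening in m; the grip force is fixed at half the most; returns when the fingers have stopped.
- arm.sleep(seconds).
- arm.solve_ik(position, orientation): joint angles nearest the present ones, or None.
- arm.snapshot(name): name is "scene" or "top" or "wrist"; returns the picture (384x512x3 uint8, red, green, blue); there is no depth.
- arm.get_calibration(name): a dict with "intrinsics" (3x3 intrinsics, pixels), "cam_to_world" (4x4, takes a point from camera to world coordinates). Camera axes: x right, y down, z forward; pixel columns grow to the right and rows downward; lengths in m; the calibration is good to about 2 mm. The wrist camera is an equidistant fisheye: a pixel r from the principal point sees the ray r / f radians off the axis. A picture is of the moment at which its call begins: read the wrist's pose just before it. get_calibration takes no time and is no camera call; for the wrist camera it gives the pose at the moment of the call.
A pose or a line that the arm cannot do raises arm.Unreachable and nothing moves.
- arm.sign_off(): hands the job in, once; it reports no verdict.
Readings, each from a call of its own:
- arm.current_t(): time.
- arm.current_joint_positions(): joint angles.
- arm.current_dq(): joint speeds.
- arm.current_tau(): joint torques, N m.
- arm.current_ee_pos(): TCP position.
- arm.current_tool_rot(): TCP orientation.
- arm.current_force(): force on the tool from outside, world axes, zero at the start.
- arm.current_torque(): the same for the moment, N m.
- arm.current_width(): finger opening in m.
Only numpy, scipy, OpenCV 4.12 (cv2) and the standard library are available. Lean on these libraries where they do the work, as an engineer would, in place of code of your own. Each camera call takes 0.05 s, during which the arm holds its last target. There are 200 camera calls.

## Working session

There is one attempt and no reset: what is moved stays moved. The work goes in short steps, each a Python script; the robot and the scene stay as the last script left them, time stands still between calls to the robot, and variables do not carry over. Pictures are saved under pics/ and viewed, about 12 in all and at most 16, crops included, and the job is handed in when it is done.

```bash
ls; mkdir -p pics; python3 - <<'E'
from rig import arm
import cv2,numpy as np
print(arm.current_t(),arm.grip_depth)
for n in("scene","top"):
    im=arm.snapshot(n); cv2.imwrite(f"pics/{n}0.png",im[:,:,::-1]); c=arm.get_calibration(n); print(n,np.round(c["intrinsics"],1).tolist(),np.round(c["cam_to_world"],3).tolist())
c=arm.get_calibration("wrist");print(np.round(c["intrinsics"],1).tolist(),np.round(c["cam_to_world"],3).tolist())
print(arm.current_tool_rot())
E
python3 -c "
import cv2
for n in('scene','top'):
    a=cv2.imread(f'pics/{n}0.png'); cv2.imwrite(f'pics/{n}0b.png',cv2.resize(a,(800,600),interpolation=cv2.INTER_CUBIC))"
```

```text
pics
0.0 0.0188
scene [[371.9, 0.0, 248.6], [0.0, 371.9, 196.9], [0.0, 0.0, 1.0]] [[-0.815, -0.444, 0.371, 0.021], [-0.579, 0.642, -0.502, 0.731], [-0.015, -0.625, -0.781, 1.209], [0.0, 0.0, 0.0, 1.0]]
top [[400.7, 0.0, 251.2], [0.0, 400.7, 189.8], [0.0, 0.0, 1.0]] [[-0.002, -0.997, 0.083, 0.448], [-1.0, 0.002, 0.006, -0.03], [-0.006, -0.083, -0.997, 1.631], [0.0, 0.0, 0.0, 1.0]]
[[297.3, 0.0, 254.5], [0.0, 297.3, 194.8], [0.0, 0.0, 1.0]] [[0.322, 0.91, 0.261, 0.127], [0.947, -0.309, -0.09, 0.617], [-0.001, 0.276, -0.961, 0.385], [0.0, 0.0, 0.0, 1.0]]
[[-9.46753470e-01  3.21959120e-01 -4.38320831e-04]
 [ 3.21959399e-01  9.46753009e-01 -9.40818321e-04]
 [ 1.12076527e-04 -1.03184452e-03 -9.99999461e-01]]
```

View pics/scene0b.png

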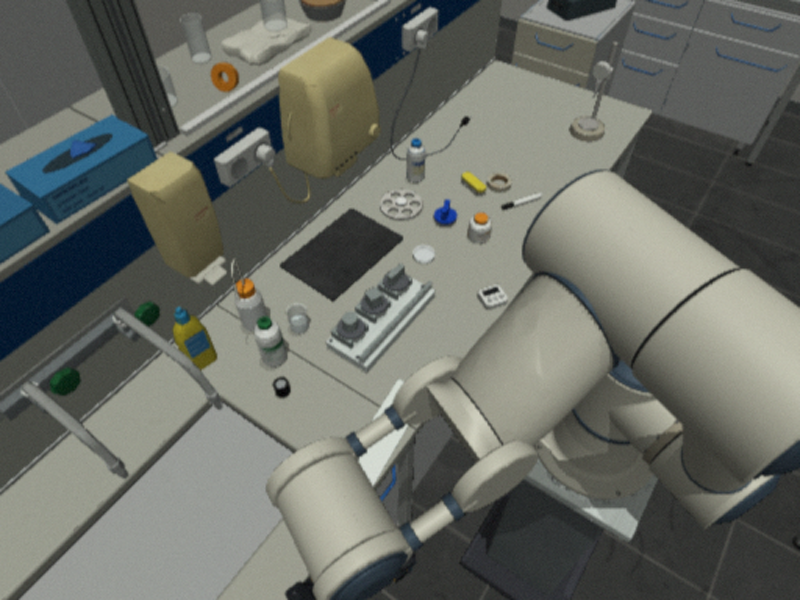

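View pics/top0b.png

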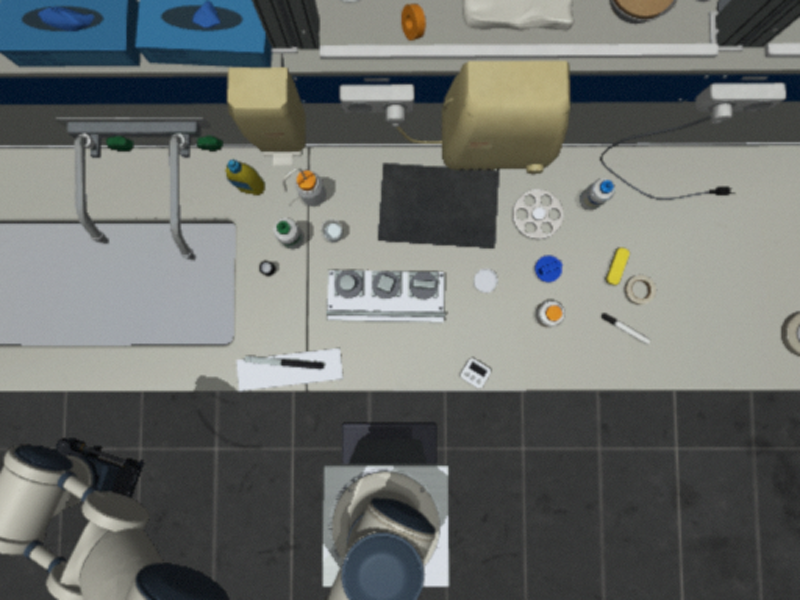

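```bash
cat > h.py <<'E'
import numpy as np, cv2
from rig import arm
from scipy.spatial.transform import Rotation as Rot
def ray(cal,uv,fish):
    K=cal["intrinsics"];T=cal["cam_to_world"]
    x=(uv[0]-K[0,2])/K[0,0];y=(uv[1]-K[1,2])/K[1,1]
    if fish:
        r=np.hypot(x,y);s=np.sinc(r/np.pi);d=np.array([x*s,y*s,np.cos(r)])
    else: d=np.array([x,y,1.])
    return T[:3,3],T[:3,:3]@d
def onz(cal,uv,z,fish=False):
    o,d=ray(cal,uv,fish);return (o+d*(z-o[2])/d[2])
def proj(cal,P,fish=False):
    K=cal["intrinsics"];T=cal["cam_to_world"];p=T[:3,:3].T@(np.asarray(P,float)-T[:3,3])
    if fish:
        r=np.hypot(p[0],p[1]);th=np.arctan2(r,p[2]);q=p[:2]/max(r,1e-9)*th
    else: q=p[:2]/p[2]
    return np.array([K[0,0]*q[0]+K[0,2],K[1,1]*q[1]+K[1,2]])
def down(yaw=0,tilt=0):
    "tool down; yaw (deg) of the tool's -x axis about world z; tilt (deg) about world y, + = as a bar along +x dips its tip"
    return Rot.from_euler('y',tilt,degrees=True).as_matrix()@Rot.from_euler('z',yaw,degrees=True).as_matrix()@np.diag([-1.,1,-1])
def shot(name,cam="wrist"):
    cal=arm.get_calibration(cam);im=arm.snapshot(cam)[:,:,::-1].copy()
    cal={k:np.array(cal[k]) for k in("intrinsics","cam_to_world")}
    cv2.imwrite(f"pics/{name}.png",im);np.savez(f"pics/{name}.npz",**cal);return im,cal
def load(name):
    return cv2.imread(f"pics/{name}.png"),dict(np.load(f"pics/{name}.npz"))
def rect(im,cal,x,y,z,fish=True,mm=1.0):
    "world-plane image at height z: rows +x up, columns -y right; x=(x0,x1), y=(y0,y1)"
    h=int((x[1]-x[0])*1000/mm);w=int((y[1]-y[0])*1000/mm)
    M=np.zeros((h,w,2),np.float32)
    for i in range(h):
        for j in range(w): M[i,j]=proj(cal,[x[1]-(i+.5)*mm/1000,y[1]-(j+.5)*mm/1000,z],fish)
    return cv2.remap(im,M,None,cv2.INTER_CUBIC)
E
python3 - <<'E'
from h import *
im,c=shot("top1","top")
for n,u,z in[("bar handle",(302,363),.013),("blade end",(246,359),.013),("board",(290,369),.003),("block",(387,295),.03),("round",(349,283),.099),("square",(387,284),.099),("flat",(424,284),.099),("jar",(551,314),.075),("dish",(485,281),.015),("loupe",(267,268),.04),("timer",(476,373),.02),("beaker",(333,231),.068),("green",(288,233),.16),("rodL",(328,318),.055),("rodR",(445,319),.055)]:
    print(n,np.round(onz(c,np.array(u)/1.5625,z),3))
t=arm.current_tool_rot();p=arm.current_ee_pos();w=arm.get_calibration("wrist")["cam_to_world"]
print(np.round(t.T@(w[:3,3]-p),3).tolist(),np.round(t.T@w[:3,:3],3).tolist())
a=im[160:252,145:370];cv2.imwrite("pics/c1.png",cv2.resize(a,None,fx=3.5,fy=3.5,interpolation=cv2.INTER_CUBIC))
E
```

```text
bar handle [0.412 0.213 0.013]
blade end [0.422 0.357 0.013]
board [0.396 0.245 0.003]
block [ 0.585 -0.006  0.03 ]
round [0.609 0.086 0.099]
square [ 0.606 -0.007  0.099]
flat [ 0.606 -0.098  0.099]
jar [ 0.533 -0.414  0.075]
dish [ 0.622 -0.26   0.015]
loupe [0.655 0.301 0.04 ]
timer [ 0.386 -0.233  0.02 ]
beaker [0.745 0.13  0.068]
green [0.723 0.227 0.16 ]
rodL [0.525 0.142 0.055]
rodR [ 0.522 -0.153  0.055]
[0.078, 0.0, -0.212] [[0.0, -0.961, -0.277], [1.0, 0.0, -0.0], [0.0, -0.277, 0.961]]
```

View pics/c1.png

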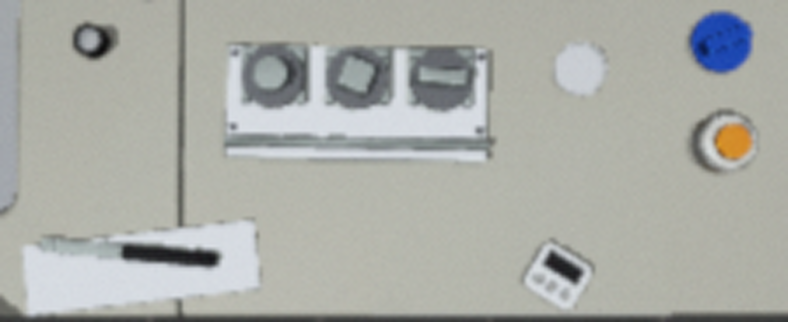

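```bash
python3 - <<'E'
from h import *
arm.move_to([.54,-.005,.22],down()); im,c=shot("w_block")
arm.move_to([.40,.22,.18],down()); im2,c2=shot("w_bar")
print(arm.current_t(),np.round(arm.current_joint_positions(),1))
cv2.imwrite("pics/r_block.png",cv2.resize(rect(im,c,(.5,.66),(-.17,.16),.055),None,fx=2.4,fy=2.4))
cv2.imwrite("pics/r_bar.png",cv2.resize(rect(im2,c2,(.34,.48),(.09,.40),.013),None,fx=2.5,fy=2.5))
E
```

```text
3.7333 [ 21.2  14.4  99.3  -0.   66.3 -68.7]
```

View pics/r_block.png

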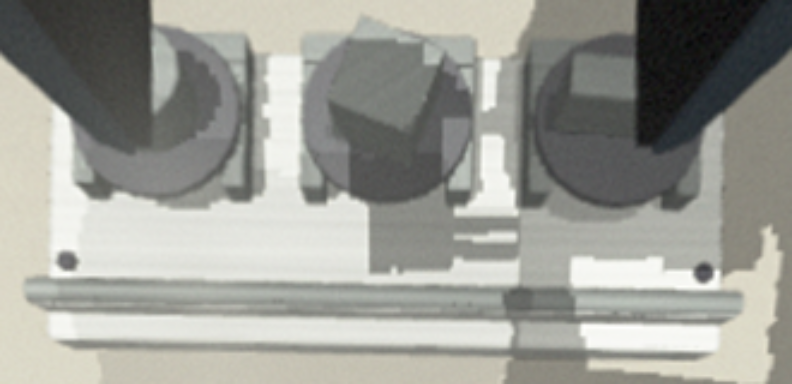

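View pics/r_bar.png

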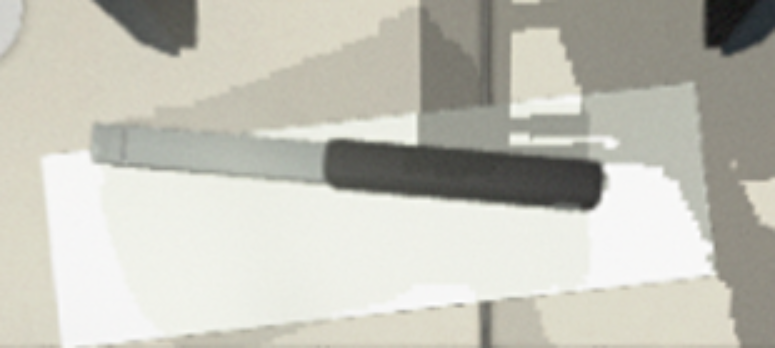

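```bash
cat >> h.py <<'E'
BO=np.array([.6085,-.0018,0.]);BY=-1.03   # block origin, yaw deg
RB=Rot.from_euler('z',BY,degrees=True).as_matrix()
NY={"L":.095,"M":0.,"R":-.095}
def barpose(nest,a,s,lift=0.,d=.007,dy=0.):
    "TCP pose with the bar tilted a deg (tip down +), underside lift above the rod, tip s beyond the rod contact"
    r=np.radians(a);bx=np.array([np.cos(r),0,-np.sin(r)]);bz=np.array([np.sin(r),0,np.cos(r)])
    p=np.array([-.072,NY[nest]+dy,.050])+(.008+lift)*bz+(s-.149)*bx-d*bz
    return BO+RB@p, RB@down(0,a)
E
python3 - <<'E'
from h import *
for n in "LMR":
    for a,s in((14,-.02),(14,.045),(-14,.045)):
        p,R=barpose(n,a,s); q=arm.solve_ik(p,R); print(n,a,np.round(p,3),None if q is None else np.round(q,0))
g=np.array([.4092,.2144])
R=down(85.3)
arm.move_to([*g,.06],R); arm.move_l([*g,.006],feed=.08); arm.grip(.0)
print(arm.current_width(),arm.current_force(),arm.current_ee_pos())
arm.move_l([*g,.16],feed=.1); print(arm.current_width(),arm.current_force())
p,Rb=barpose("L",14,-.02,.012)
arm.move_to(p+[0,0,.03],Rb)
im,c=shot("w_held"); print(arm.current_t(),arm.current_width(),arm.current_force(),np.round(p,3))
cv2.imwrite("pics/w_held_b.png",cv2.resize(im,(760,570)))
E
```

```text
L 14 [0.375 0.097 0.092] [  4.  24. 104.   1.  66. -85.]
L 14 [0.438 0.096 0.076] [  4.  29.  96.   1.  68. -86.]
L -14 [0.437 0.096 0.026] [  6.  25. 124.  -6.  17. -77.]
M 14 [0.373 0.002 0.092] [ -7.  23. 105.  -2.  65. -95.]
M 14 [0.436 0.001 0.076] [ -6.  29.  98.  -1.  68. -95.]
M -14 [0.435 0.001 0.026] [ -10.   25.  126.    8.   16. -106.]
R 14 [ 0.371 -0.093  0.092] [ -19.   24.  104.   -5.   65. -105.]
R 14 [ 0.434 -0.094  0.076] [ -17.   29.   97.   -4.   68. -104.]
R -14 [ 0.434 -0.094  0.026] [ -25.   25.  124.   18.   19. -130.]
0.0005302128272427868 [-0.10146074  0.87576702  0.04144831] [0.40918011 0.2143942  0.00599322]
0.0002742126369138446 [ 0.09602996 -0.09248036  0.03038391]
10.2333 0.0004883606866644373 [-0.50319871 -0.23474436 -0.11862687] [0.377 0.097 0.103]
```

```bash
python3 - <<'E'
from h import *
im,c=shot("top2","top")
a=im[160:252,145:370];a=cv2.resize(a,None,fx=3.5,fy=3.5,interpolation=cv2.INTER_CUBIC)
b=cv2.resize(load("w_held")[0],(372,279)); 
cv2.imwrite("pics/c2.png",np.vstack([a,np.pad(b,((0,0),(0,a.shape[1]-372),(0,0)))]))
E
```

```text
(no output)
```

View pics/c2.png

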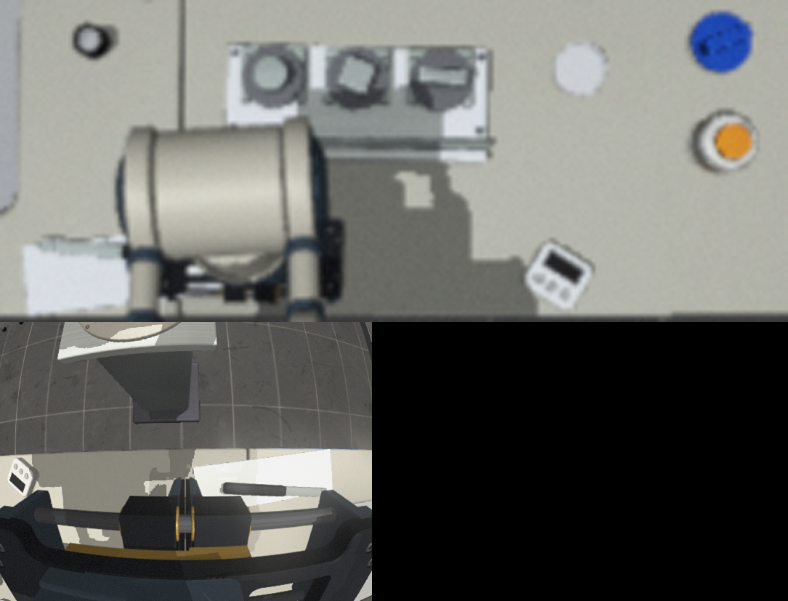

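```bash
python3 - <<'E'
from h import *
im,c=load("w_held")
for u in((222,488),(282,491),(325,492)):
    print(np.round(onz(c,[u[0]/372*512,(u[1]-322)/279*384],.015,True),4))
arm.move_to([.40,.22,.18],down()); im2,c2=shot("w_bar2")
r=rect(im2,c2,(.34,.48),(.09,.40),.018);m=(cv2.cvtColor(r,cv2.COLOR_BGR2GRAY)<75).astype(np.uint8)
m=cv2.morphologyEx(m,cv2.MORPH_OPEN,np.ones((5,5)))
for k in cv2.findContours(m,0,2)[0]:
    if cv2.contourArea(k)>300:
        (x,y),wh,an=cv2.minAreaRect(k);print("dark",.48-y/1000,.40-x/1000,wh,an,cv2.boundingRect(k))
print(arm.current_t())
cv2.imwrite("pics/r_bar2.png",cv2.resize(r,None,fx=2.5,fy=2.5))
E
```

```text
[0.4052 0.1573 0.015 ]
[0.4147 0.2645 0.015 ]
[0.4225 0.3604 0.015 ]
dark 0.4082498626708984 0.20084835815429689 (79.79795837402344, 18.495351791381836) 4.68589973449707 (160, 60, 80, 24)
dark 0.469 0.20800000000000002 (22.0, 24.0) 90.0 (180, 0, 25, 23)
dark 0.46849999999999997 0.23450000000000001 (23.0, 23.0) 90.0 (154, 0, 24, 24)
10.925
```

View pics/r_bar2.png

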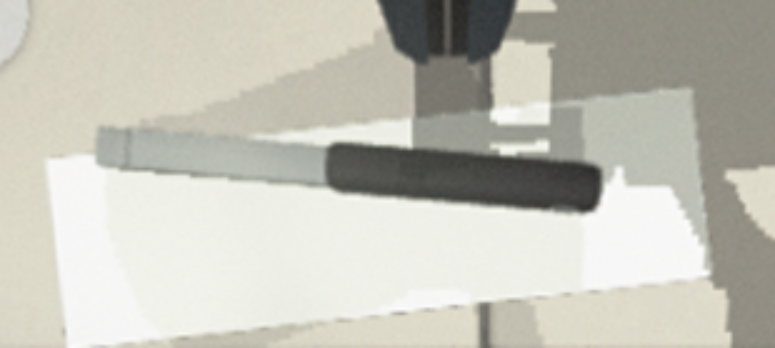

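```bash
python3 - <<'E'
from h import *
arm.grip(.091); print(arm.current_width())
g=np.array([.4092,.2144]);R=down(85.3)
arm.move_to([*g,.06],R); arm.move_l([*g,.006],feed=.08)
print(np.round(arm.current_tool_rot(),3).tolist(),arm.current_ee_pos(),arm.current_width(),arm.current_force())
im,c=shot("g1"); arm.grip(0); im2,c2=shot("g2")
print(arm.current_t(),arm.current_width(),arm.current_force())
cv2.imwrite("pics/g12.png",np.hstack([im,im2])[:, :, :] if 0 else cv2.resize(np.hstack([im,im2]),(800,300)))
E
```

```text
0.09088463127623403
[[-0.082, -0.997, 0.0], [-0.997, 0.082, 0.0], [-0.0, -0.0, -1.0]] [0.40940481 0.21447601 0.00626547] 0.09088659863331049 [-0.22346522 -0.14459545  0.32656923]
16.0083 0.0006557756191565604 [-0.25543126  0.1878563  -0.07655879]
```

View pics/g12.png

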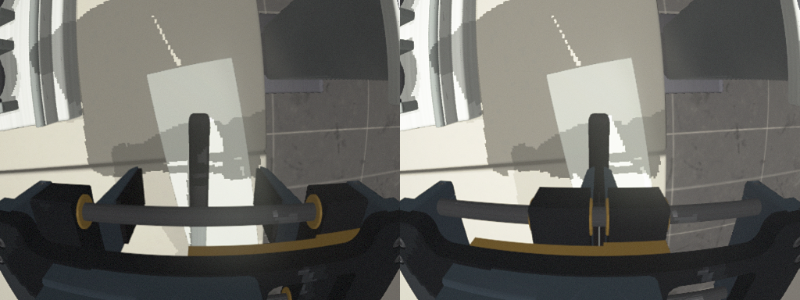

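```bash
python3 - <<'E'
from h import *
im,c=load("g2")
for z in(0,.006,.025,.045):print(z,proj(c,[.4094,.2145,z],True))
for P in([.405,.159,.023],[.405,.159,.003],[.4092,.2144,.023]): print("bar",proj(c,P,True))
a=im[130:384,150:370];cv2.imwrite("pics/g2c.png",cv2.resize(np.hstack([load("g1")[0][130:384,150:370],a]),None,fx=1.8,fy=1.8,interpolation=cv2.INTER_CUBIC))
arm.move_l([.4092,.2144,.004],feed=.03);print(arm.current_ee_pos(),arm.current_force(),arm.current_width())
E
```

```text
0 [254.26251119 214.19698321]
0.006 [254.25942837 216.87665891]
0.025 [254.24864776 226.31708305]
0.045 [254.23531326 238.14841135]
bar [253.98907304 145.89752166]
bar [254.02561496 142.70910581]
bar [254.52136617 225.09568545]
[0.40909841 0.21435148 0.00385751] [0.65641667 0.85058035 0.72595703] 0.0003634341404955526
```

View pics/g2c.png

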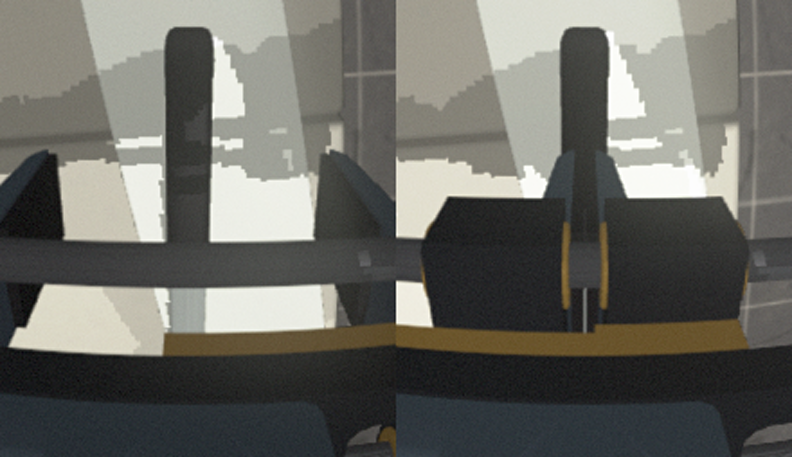

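```bash
python3 - <<'E'
from h import *
g=[.4092,.2144]
for z in np.arange(.003,-.03,-.0015):
    try: arm.move_l([*g,z],feed=.02)
    except arm.Unreachable: print("unreach",z);break
    f=arm.current_force()
    print(round(z,4),np.round(arm.current_ee_pos()[2],4),np.round(f,1))
    if abs(f[2])>4 or np.linalg.norm(f)>8: break
E
```

```text
0.003 0.0029 [0.9 0.4 0.2]
0.0015 0.0014 [-0.2  0.3  0.6]
0.0 -0.0001 [ 0.1  0.2 -0. ]
-0.0015 -0.0016 [0.  0.1 0.4]
-0.003 -0.0031 [-0.6 -0.4  0.1]
-0.0045 -0.0046 [ 0.7 -0.1  0.1]
-0.006 -0.0061 [-0.2 -0.5  0.7]
-0.0075 -0.0076 [-0.2  0.2 -0.5]
-0.009 -0.0091 [-0.3  0.5  0.7]
-0.0105 -0.0106 [-0.5  0.3  0.1]
-0.012 -0.0121 [0.5 0.1 0.2]
-0.0135 -0.0136 [-0.5 -0.5 -0.4]
-0.015 -0.0151 [-0.9 -1.   0.5]
-0.0165 -0.0163 [-0.9  0.1  7.9]
```

```bash
python3 - <<'E'
from h import *
for n in "LMR":
  for flip in(0,1):
    for a,s in((14,-.02),(14,.045),(0,.045),(-8,.045),(-11,.045),(-14,.045)):
        p,R=barpose(n,a,s,d=.045); R=R@np.diag([-1,-1,1]) if flip else R
        q=arm.solve_ik(p,R); print(n,flip,a,np.round(p,3),None if q is None else np.round(q,0))
E
```

```text
L 0 14 [0.365 0.098 0.055] [  4.  27. 107.   2.  60. -85.]
L 0 14 [0.428 0.096 0.039] [  4.  32.  99.   1.  63. -86.]
L 0 0 [0.434 0.096 0.013] [  5.  29. 112.  -0.  39. -84.]
L 0 -8 [ 0.44   0.096 -0.001] [  6.  29. 119.  -2.  24. -81.]
L 0 -11 [ 0.443  0.096 -0.006] [  6.  30. 122.  -4.  17. -79.]
L 0 -14 [ 0.446  0.096 -0.011] [  6.  31. 124.  -9.  11. -74.]
L 1 14 [0.365 0.098 0.055] [  4.  27. 107.   2.  60.  95.]
L 1 14 [0.428 0.096 0.039] [ 4. 32. 99.  1. 63. 94.]
L 1 0 [0.434 0.096 0.013] [  5.  29. 112.  -0.  39.  96.]
L 1 -8 [ 0.44   0.096 -0.001] [  6.  29. 119.  -2.  24.  99.]
L 1 -11 [ 0.443  0.096 -0.006] [  6.  30. 122.  -4.  17. 101.]
L 1 -14 [ 0.446  0.096 -0.011] [  6.  31. 124.  -9.  11. 106.]
M 0 14 [0.364 0.003 0.055] [ -7.  26. 109.  -2.  59. -95.]
M 0 14 [0.427 0.001 0.039] [ -7.  32. 101.  -2.  62. -95.]
M 0 0 [0.433 0.001 0.013] [ -8.  29. 114.  -0.  38. -97.]
M 0 -8 [ 0.439  0.001 -0.001] [  -9.   29.  121.    3.   22. -100.]
M 0 -11 [ 0.441  0.001 -0.006] [  -9.   30.  124.    6.   16. -103.]
M 0 -14 [ 0.445  0.001 -0.011] [  -9.   31.  127.   13.    9. -11
[... 449 characters left out ...]
5 -0.094  0.039] [ -17.   32.  100.   -4.   62. -103.]
R 0 0 [ 0.431 -0.094  0.013] [ -20.   29.  112.   -0.   39. -109.]
R 0 -8 [ 0.437 -0.094 -0.001] [ -22.   29.  120.    7.   24. -118.]
R 0 -11 [ 0.44  -0.094 -0.006] [ -23.   30.  122.   14.   18. -125.]
R 0 -14 [ 0.443 -0.094 -0.011] [ -24.   31.  125.   27.   12. -139.]
R 1 14 [ 0.362 -0.092  0.055] [-19.  27. 107.  -5.  59.  75.]
R 1 14 [ 0.425 -0.094  0.039] [-17.  32. 100.  -4.  62.  77.]
R 1 0 [ 0.431 -0.094  0.013] [-20.  29. 112.  -0.  39.  71.]
R 1 -8 [ 0.437 -0.094 -0.001] [-22.  29. 120.   7.  24.  62.]
R 1 -11 [ 0.44  -0.094 -0.006] [-23.  30. 122.  14.  18.  55.]
R 1 -14 [ 0.443 -0.094 -0.011] [-24.  31. 125.  27.  12.  41.]
```

```bash
cat >> h.py <<'E'
FT=.039   # the real finger ends lie this far behind the reported TCP (probed on the bar)
D=.0435;PT=8.
def barpose(nest,a,s,lift=0.,dy=0.):
    r=np.radians(a);bx=np.array([np.cos(r),0,-np.sin(r)]);bz=np.array([np.sin(r),0,np.cos(r)])
    R=down(0,a+PT)
    p=np.array([-.072,NY[nest]+dy,.050])+(.008+lift)*bz+(s-.149)*bx+D*R[:,2]
    return BO+RB@p, RB@R
E
python3 - <<'E'
from h import *
gc=np.array([.4092,.2144,.013])
R=Rot.from_euler('z',85.3,degrees=True).as_matrix()@down(0,PT)
p=gc+D*R[:,2]
arm.move_l(arm.current_ee_pos()+[0,0,.05],feed=.1)
arm.grip(.06); arm.move_to(p+[0,0,.035],R); arm.move_l(p,feed=.06); print(arm.current_force())
arm.grip(.0); print(arm.current_width())
arm.move_l(p+[0,0,.12],feed=.1); w=arm.current_width(); print(w,arm.current_force(),arm.current_ee_pos()-p)
if w>.012:
    p,Rb=barpose("L",14,-.02,.012)
    arm.move_to(p+[0,0,.03],Rb)
    im,c=shot("w_held2"); print(arm.current_t(),arm.current_width(),arm.current_force())
    gcw=arm.current_ee_pos()-D*arm.current_tool_rot()[:,2]; bx=RB@Rot.from_euler('y',14,degrees=True).as_matrix()[:,0]
    print("tip pred px",proj(c,gcw+.149*bx,True),"blade start",proj(c,gcw+.055*bx,True),"handle end",proj(c,gcw-.055*bx,True))
    cv2.imwrite("pics/w_held2b.png",cv2.resize(im,(760,570)))
E
```

```text
[ 0.27729974  0.07510445 -0.40289529]
0.01764258879789712
0.018176869104900052 [ 0.11696333 -0.53573291 -2.24709351] [-0.00034374 -0.00016504  0.11952573]
25.5917 0.017888893347982885 [-0.51853091 -0.10185155 -2.87781111]
tip pred px [254.10324791 406.96362514] blade start [254.37271897 317.5067847 ] handle end [254.82951859 152.10030498]
```

View pics/w_held2b.png

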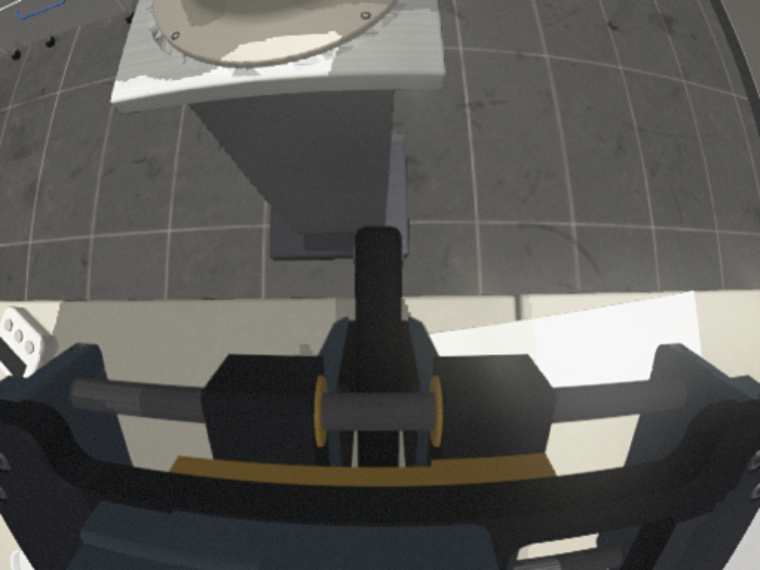

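```bash
cat >> h.py <<'E'
def lever(n,s=.046,a0=14,a1=-13,lift=.0015,dy=0.):
    arm.move_to(*barpose(n,a0,-.02,.012,dy)); arm.move_l(*barpose(n,a0,-.02,lift,dy),feed=.08)
    for q in np.linspace(-.01,s,6):
        arm.move_l(*barpose(n,a0,q,lift,dy),feed=.08); f=arm.current_force()
        print("in %.3f"%q,np.round(f,1))
        if np.linalg.norm(f+[0,0,2.5])>8: print("stop");return False
    for a in np.arange(a0,a1-.1,-3.):
        arm.move_l(*barpose(n,a,s,0.,dy),feed=.06); print("a",a,np.round(arm.current_force(),1),round(arm.current_width(),4))
    return True
def retract(n,a=-13,s=.046,dy=0.):
    for b in np.arange(a+5,13,5.): arm.move_l(*barpose(n,b,s,.0005,dy),feed=.1)
    arm.move_l(*barpose(n,12,-.02,.003,dy),feed=.15)
    p,R=barpose(n,12,-.02,.06,dy); arm.move_l(p,R,feed=.15)
E
python3 - <<'E'
from h import *
print(lever("L")); im,c=shot("s_leverL","scene"); im2,_=shot("t_leverL","top");print(arm.current_t())
cv2.imwrite("pics/leverL.png",np.hstack([cv2.resize(im[130:290,180:320],None,fx=3,fy=3),cv2.resize(im2[150:250,180:300],(380,480))]))
E
```

```text
in -0.010 [ 0.3 -0.2 -2.3]
in 0.001 [ 0.7 -0.  -3. ]
in 0.012 [ 0.   0.2 -2. ]
in 0.024 [-1.4 -0.1 -2.3]
in 0.035 [ 0.1  1.3 -2.6]
in 0.046 [ 0.9  0.6 -2.9]
a 14.0 [ 1.4  0.7 -1.8] 0.0178
a 11.0 [ 0.2  0.  -1.7] 0.0177
a 8.0 [-1.2  0.1 -0.7] 0.0179
a 5.0 [-0.2 -0.1  0.8] 0.0177
a 2.0 [-2.1 -0.2 -0.5] 0.0179
a -1.0 [-1.6  0.2 -0.4] 0.018
a -4.0 [-1.5 -0.  -0.9] 0.0177
a -7.0 [-1.3  0.5  0. ] 0.0175
a -10.0 [-1.6 -0.8  0.5] 0.0176
a -13.0 [-2.7 -0.  -1.5] 0.018
True
30.4583
```

View pics/leverL.png

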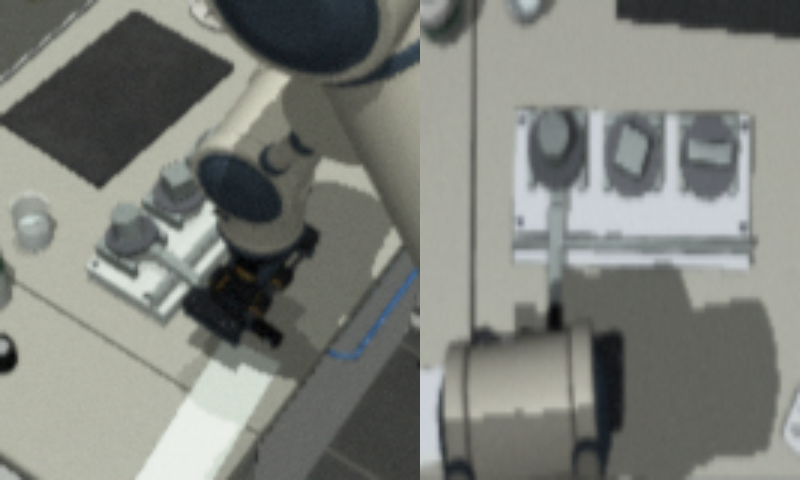

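```bash
python3 - <<'E'
from h import *
retract("L"); print(arm.current_t(),arm.current_width(),arm.current_force())
im2,_=shot("t_afterL","top"); im3,_=shot("s_afterL","scene")
print(lever("M")); ia,_=shot("t_leverM","top"); ib,_=shot("s_leverM","scene"); print(arm.current_t())
z=lambda i,b:cv2.resize(i[b[0]:b[1],b[2]:b[3]],(390,290),interpolation=cv2.INTER_CUBIC)
T=(150,230,190,300);S=(150,250,190,325)
cv2.imwrite("pics/M.png",np.vstack([np.hstack([z(im2,T),z(im3,S)]),np.hstack([z(ia,T),z(ib,S)])]))
E
```

```text
32.9583 0.01789811084624411 [-0.46663359 -0.23740038 -2.65852904]
in -0.010 [-0.2 -0.1 -2.1]
in 0.001 [-0.5 -0.2 -2.7]
in 0.012 [-0.1  0.9 -3.4]
in 0.024 [ 0.  -1.2 -2.6]
in 0.035 [ 0.7 -0.6 -2.3]
in 0.046 [-0.5  0.  -2.3]
a 14.0 [-0.3 -0.1 -2.5] 0.018
a 11.0 [ 0.3  0.1 -3. ] 0.018
a 8.0 [-0.7 -0.3 -2.7] 0.0176
a 5.0 [-0.9  0.6 -0.7] 0.0172
a 2.0 [-1.5  0.6 -1. ] 0.0178
a -1.0 [-1.4  0.1 -0.2] 0.0178
a -4.0 [-0.6  0.8 -0.7] 0.0178
a -7.0 [-1.5  0.  -0.1] 0.0176
a -10.0 [-2.5  0.4 -0.4] 0.0177
a -13.0 [-1.9  0.5 -0.3] 0.0176
True
38.175
```

View pics/M.png

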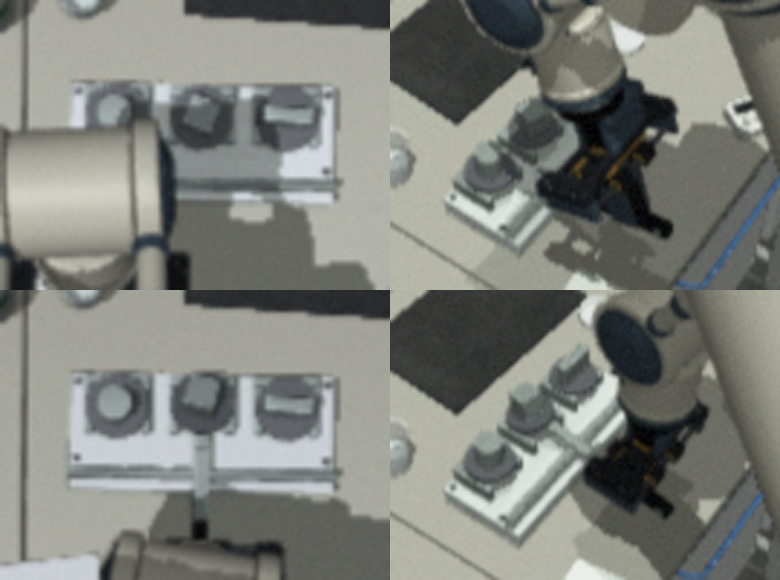

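```bash
python3 - <<'E'
from h import *
for a in(-14.5,-16): arm.move_l(*barpose("M",a,.046),feed=.06); print(np.round(arm.current_force(),1))
shot("t_leverM2","top"); shot("s_leverM2","scene")
retract("M",-16); print(arm.current_t(),arm.current_width())
p,R=barpose("L",12,-.06,.10); arm.move_to(p,R)
im,_=shot("t_afterM","top"); im2,_=shot("s_afterM","scene")
cs=arm.get_calibration("scene");ct=arm.get_calibration("top")
s0=cv2.imread("pics/scene0.png");t0=cv2.imread("pics/top0.png")
hs=lambda i:cv2.cvtColor(i,cv2.COLOR_BGR2GRAY).astype(np.float32)
for n in "LMR":
    P=BO+RB@np.array([0,NY[n],.08])
    for nm,i0,i1,c in(("scene",s0,im2,cs),("top",t0,im,ct)):
        u=np.round(proj(c,P)).astype(int);r=9
        A=hs(i0)[u[1]-r:u[1]+r,u[0]-r:u[0]+r];B=hs(i1)[u[1]-r:u[1]+r,u[0]-r:u[0]+r]
        print(n,nm,u,np.round(cv2.phaseCorrelate(A,B,cv2.createHanningWindow((2*r,2*r),cv2.CV_32F)),2), np.round(proj(c,P+[0,0,.005])-proj(c,P),2))
z=lambda i,b:cv2.resize(i[b[0]:b[1],b[2]:b[3]],(390,290),interpolation=cv2.INTER_CUBIC)
T=(150,230,190,300);S=(150,250,190,325)
cv2.imwrite("pics/M2.png",np.vstack([np.hstack([z(t0,T),z(s0,S)]),np.hstack([z(im,T),z(im2,S)])]))
E
```

```text
[-0.8 -0.8 -1.6]
[-1.5  0.2 -1.2]
41.3333 0.01802333514900023Traceback (most recent call last):
  File "<stdin>", line 15, in <module>
    return _wrapfunc(a, 'round', decimals=decimals, out=out)
    return _wrapit(obj, method, *args, **kwds)
    conv = _array_converter(obj)
ValueError: setting an array element with a sequence. The requested array has an inhomogeneous shape after 1 dimensions. The detected shape was (2,) + inhomogeneous part.
```

```bash
python3 - <<'E'
from h import *
im,ct=load("t_afterM"); im2,cs=load("s_afterM")
s0=cv2.imread("pics/scene0.png");t0=cv2.imread("pics/top0.png")
hs=lambda i:cv2.cvtColor(i,cv2.COLOR_BGR2GRAY).astype(np.float32)
for n in "LMR":
    P=BO+RB@np.array([0,NY[n],.08])
    for nm,i0,i1,c in(("scene",s0,im2,cs),("top",t0,im,ct)):
        u=np.round(proj(c,P)).astype(int);r=9
        A=hs(i0)[u[1]-r:u[1]+r,u[0]-r:u[0]+r];B=hs(i1)[u[1]-r:u[1]+r,u[0]-r:u[0]+r]
        s,q=cv2.phaseCorrelate(A,B,cv2.createHanningWindow((2*r,2*r),cv2.CV_32F))
        print(n,nm,u,np.round(s,2),round(q,2), np.round(proj(c,P+[0,0,.005])-proj(c,P),2))
z=lambda i,b:cv2.resize(i[b[0]:b[1],b[2]:b[3]],(390,290),interpolation=cv2.INTER_CUBIC)
T=(150,230,190,300);S=(150,250,190,325)
cv2.imwrite("pics/M2.png",np.vstack([np.hstack([z(t0,T),z(s0,S)]),np.hstack([z(im,T),z(im2,S)])]))
E
```

```text
L scene [224 206] [ 0.04 -0.2 ] 0.8 [-0.09 -0.8 ]
L top [222 181] [0.07 0.  ] 0.88 [-0.1  -0.13]
M scene [239 190] [2.46 0.91] 0.43 [-0.05 -0.81]
M top [246 182] [0.39 0.02] 0.48 [-0.02 -0.13]
R scene [253 176] [-0.13 -0.3 ] 0.42 [-0.01 -0.82]
R top [271 182] [0.19 0.13] 0.94 [ 0.05 -0.13]
```

View pics/M2.png

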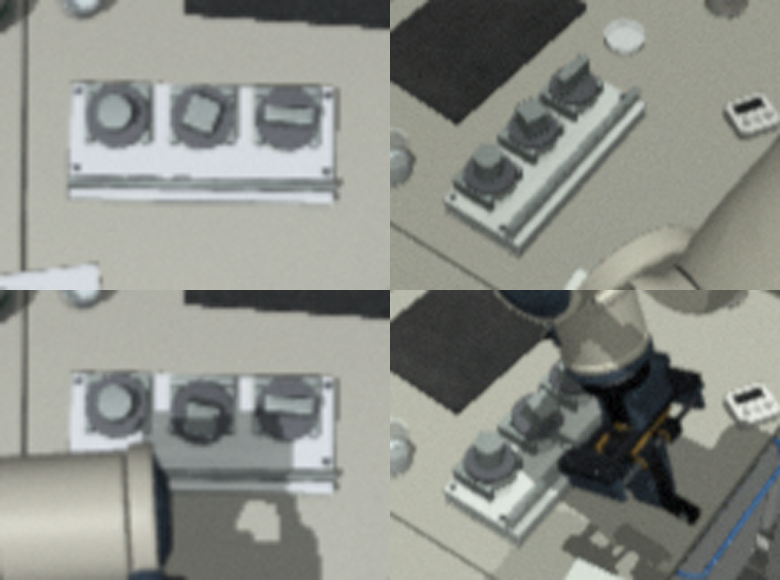

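```bash
python3 - <<'E'
from h import *
arm.move_to([.36,.36,.2],down(0,20)); print(arm.current_t(),arm.current_width())
im,ct=shot("t_afterM2","top"); im2,cs=shot("s_afterM2","scene")
lm,_=load("t_leverM2");lL,_=load("t_leverL")
s0=cv2.imread("pics/scene0.png");t0=cv2.imread("pics/top0.png")
hs=lambda i:cv2.cvtColor(i,cv2.COLOR_BGR2GRAY).astype(np.float32)
for n in "LMR":
    P=BO+RB@np.array([0,NY[n],.08])
    for nm,i0,i1,c in(("scene",s0,im2,cs),("top",t0,im,ct)):
        u=np.round(proj(c,P)).astype(int);r=9
        A=hs(i0)[u[1]-r:u[1]+r,u[0]-r:u[0]+r];B=hs(i1)[u[1]-r:u[1]+r,u[0]-r:u[0]+r]
        s,q=cv2.phaseCorrelate(A,B,cv2.createHanningWindow((2*r,2*r),cv2.CV_32F))
        print(n,nm,u,np.round(s,2),round(q,2))
z=lambda i,b:cv2.resize(i[b[0]:b[1],b[2]:b[3]],(390,290),interpolation=cv2.INTER_CUBIC)
T=(160,210,200,300);S=(150,250,190,325)
cv2.imwrite("pics/M3.png",np.vstack([np.hstack([z(lL,T),z(lm,T)]),np.hstack([z(im,T),z(im2,S)])]))
E
```

```text
42.9917 0.018037341481053976
L scene [224 206] [-0.01 -0.18] 0.73
L top [222 181] [-0.05  0.11] 1.0
M scene [239 190] [1.9 0.1] 0.25
M top [246 182] [ 0.41 -0.58] 0.4
R scene [253 176] [-0.68  0.19] 0.69
R top [271 182] [0.   0.03] 0.96
```

View pics/M3.png

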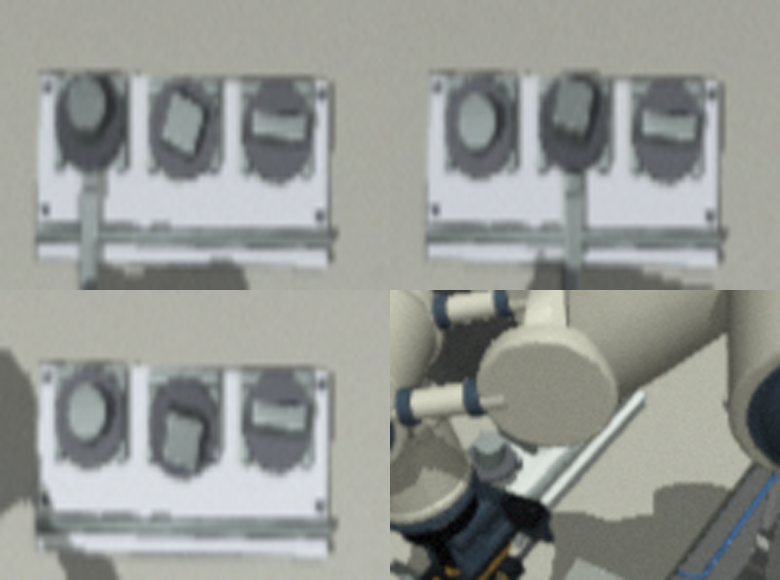

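```bash
cat > chk.py <<'E'
from h import *
def chk(tag,views=()):
    im,_=shot("t_"+tag,"top");z=lambda i:cv2.resize(i[160:210,200:300],(600,300),interpolation=cv2.INTER_CUBIC)
    cv2.imwrite(f"pics/{tag}.png",np.vstack([z(load(v)[0]) for v in views]+[z(im)]))
E
python3 - <<'E'
from chk import *
lever("L",a1=-16); shot("t_leverL2","top")
retract("L",-16); arm.move_to([.36,.36,.2],down(0,20)); print(arm.current_t(),arm.current_width())
chk("aL2",["t_leverL2"])
E
```

```text
in -0.010 [ 0.1 -0.8 -3. ]
in 0.001 [ 0.1  0.5 -2.4]
in 0.012 [ 0.4 -0.5 -3.1]
in 0.024 [ 0.3  0.3 -2. ]
in 0.035 [-0.3  1.4 -1.7]
in 0.046 [ 0.6 -0.2 -2.3]
a 14.0 [ 0.1  0.6 -1.9] 0.0177
a 11.0 [-0.5  0.2 -1.6] 0.0178
a 8.0 [-0.5 -0.6 -2.9] 0.0177
a 5.0 [-0.5 -0.1 -2.5] 0.0177
a 2.0 [ 0.2 -0.2 -2.3] 0.0178
a -1.0 [ 0.6 -0.1 -2.3] 0.0181
a -4.0 [ 0.8  0.5 -2.3] 0.0179
a -7.0 [-0.3  0.4 -1.6] 0.0181
a -10.0 [-0.1  0.7 -2.1] 0.0176
a -13.0 [ 0.5  0.1 -2. ] 0.0177
a -16.0 [ 0.6 -0.7 -0.2] 0.0176
52.65 0.01748144177090036
```

View pics/aL2.png

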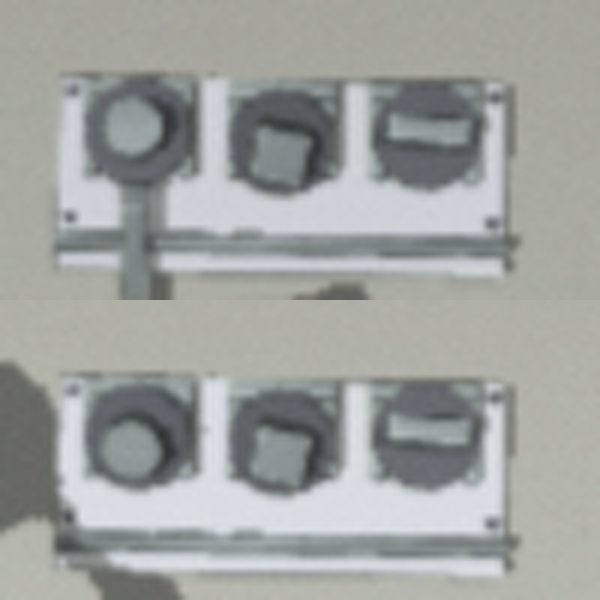

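```bash
python3 - <<'E'
from chk import *
lever("R",a1=-16); shot("t_leverR","top")
retract("R",-16); arm.move_to([.36,.36,.2],down(0,20)); print(arm.current_t(),arm.current_width())
chk("aR",["t_leverR"])
E
```

```text
in -0.010 [-0.4 -0.  -1.7]
in 0.001 [ 0.8  0.3 -3. ]
in 0.012 [-0.1 -0.3 -2.3]
in 0.024 [ 0.4  0.5 -2.6]
in 0.035 [ 0.3  0.4 -2.2]
in 0.046 [ 1.2  0.7 -0.1]
a 14.0 [2.  0.5 0.2] 0.0179
a 11.0 [-0.3  1.5 -2.2] 0.0177
a 8.0 [-0.4  0.4 -2.5] 0.0182
a 5.0 [ 1.1  0.7 -2.4] 0.0173
a 2.0 [-0.8 -0.2 -1.6] 0.0182
a -1.0 [-0.9 -0.3 -3.1] 0.0179
a -4.0 [-0.  -0.3 -1.8] 0.0179
a -7.0 [ 1.2  0.4 -1.5] 0.0174
a -10.0 [ 0.4  0.3 -2.1] 0.0181
a -13.0 [-0.3 -0.1 -2.5] 0.0179
a -16.0 [ 0.2 -0.6 -1.1] 0.0176
63.45 0.01777225608627321
```

View pics/aR.png

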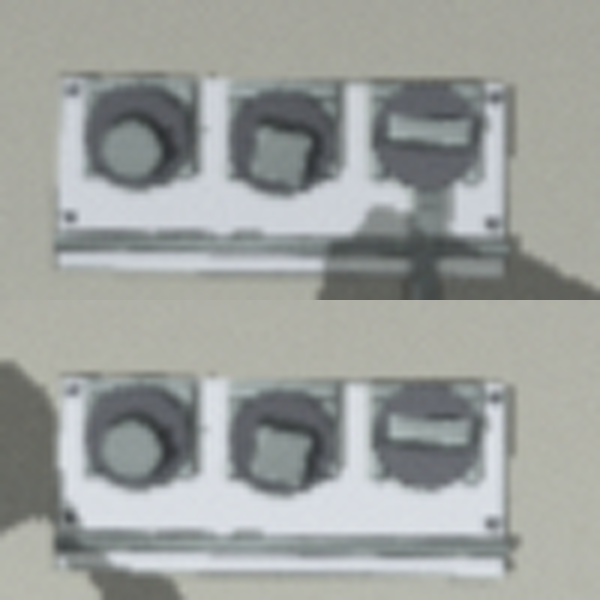

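```bash
python3 - <<'E'
from h import *
gc=np.array([.4092,.2144,.013])
R=Rot.from_euler('z',85.3,degrees=True).as_matrix()@down(0,PT)
p=gc+D*R[:,2]
arm.move_to(p+[0,0,.10],R); shot("bh","wrist"); arm.move_l(p+[0,0,.05],feed=.1)
print(arm.current_t(),arm.current_force())
for h in np.arange(.045,.0005,-.004):
    arm.move_l(p+[0,0,h],feed=.06); f=arm.current_force();print(round(h,3),np.round(f,1))
    if f[2]>6: break
arm.grip(.04); print(arm.current_width()); arm.move_l(p+[0,0,.15],feed=.12)
arm.move_to([.40,.22,.18],down())
im,c=shot("bar3")
r=rect(im,c,(.34,.48),(.06,.40),.018);m=(cv2.cvtColor(r,cv2.COLOR_BGR2GRAY)<75).astype(np.uint8)
m=cv2.morphologyEx(m,cv2.MORPH_OPEN,np.ones((5,5)))
for k in cv2.findContours(m,0,2)[0]:
    if cv2.contourArea(k)>300:
        (x,y),wh,an=cv2.minAreaRect(k);print("dark",round(.48-y/1000,4),round(.40-x/1000,4),np.round(wh,1),round(an,2),cv2.boundingRect(k))
print(arm.current_t())
E
```

```text
65.5667 [ 0.11128456 -0.06600378 -1.96462191]
0.045 [-0.4 -0.6 -2.7]
0.041 [-0.1  0.6 -2.3]
0.037 [-0.5 -0.  -2.1]
0.033 [-0.4 -0.8 -2.2]
0.029 [ 0.2  0.3 -2.1]
0.025 [-0.2  0.7 -1.9]
0.021 [ 0.2  0.3 -2. ]
0.017 [ 0.1  0.  -1.9]
0.013 [ 0.4  0.8 -2.1]
0.009 [ 1.6 -0.6 -2.4]
0.005 [ 0.4  0.  -1.1]
0.001 [ 0.4  0.2 -1.9]
0.03992187338177327
dark 0.4079 0.1988 [77.7 18.2] 4.01 (163, 61, 78, 23)
dark 0.4685 0.1605 [23. 31.] 90.0 (224, 0, 32, 24)
71.8083
```

```bash
python3 - <<'E'
from h import *
for n in("w_held2","bh"):
    g=cv2.cvtColor(load(n)[0],cv2.COLOR_BGR2GRAY)
    print(n,"col:",g[140:200:3,256].tolist())
    for r in(165,175,190,200): print(r,g[r,225:290:2].tolist())
E
```

```text
w_held2 col: [63, 66, 62, 64, 45, 29, 34, 29, 33, 28, 32, 31, 34, 30, 39, 35, 28, 30, 29, 33]
165 [56, 54, 58, 52, 56, 55, 50, 39, 28, 32, 27, 30, 33, 31, 30, 32, 28, 28, 35, 36, 35, 27, 35, 94, 96, 73, 88, 88, 86, 87, 90, 92, 90]
175 [85, 88, 87, 89, 92, 88, 88, 41, 28, 29, 32, 29, 28, 27, 27, 33, 37, 32, 34, 32, 36, 32, 30, 70, 90, 91, 91, 92, 90, 91, 86, 94, 90]
190 [91, 95, 93, 92, 94, 93, 92, 30, 31, 23, 31, 27, 35, 38, 32, 35, 34, 31, 36, 30, 40, 34, 33, 92, 98, 90, 92, 91, 93, 91, 88, 89, 95]
200 [109, 94, 98, 97, 98, 98, 93, 51, 28, 30, 29, 32, 30, 31, 36, 39, 36, 37, 36, 38, 42, 31, 38, 146, 151, 149, 151, 150, 153, 157, 163, 164, 164]
bh col: [252, 249, 213, 150, 82, 82, 83, 79, 84, 77, 70, 67, 68, 64, 62, 65, 60, 58, 59, 59]
165 [209, 208, 207, 210, 209, 207, 212, 105, 64, 61, 68, 66, 69, 74, 72, 79, 76, 80, 84, 79, 79, 75, 79, 204, 210, 209, 211, 210, 210, 212, 213, 211, 211]
175 [209, 209, 210, 209, 210, 211, 210, 98, 59, 59, 64, 64, 65, 67, 65, 71, 72, 69, 68, 71, 68, 66, 72, 244, 252, 220, 210, 210, 205, 209, 208, 208, 208]
190 [207, 205, 206, 208, 209, 205, 209, 127, 48, 58, 58, 59, 61, 62, 57, 60, 62, 60, 61, 65, 65, 57, 99, 254, 251, 217, 209, 207, 208, 209, 207, 208, 208]
200 [188, 207, 206, 207, 209, 206, 207, 165, 46, 51, 54, 53, 56, 59, 55, 53, 59, 61, 59, 60, 61, 58, 75, 207, 188, 208, 210, 206, 206, 205, 207, 207, 206]
```

```bash
python3 - <<'E'
from h import *
im,c=load("top1"); g=cv2.cvtColor(im,cv2.COLOR_BGR2GRAY).astype(float)
for yb in(.0475,-.0475):
    P=lambda x,z:BO+RB@np.array([x,yb,z])
    u=proj(c,P(0,.03)); col=int(round(u[0]))
    print("pred rows back",[round(proj(c,P(x,z))[1],1) for x,z in((.04,.03),(-.062,.03),(-.067,.05),(-.077,.05),(-.09,.03),(-.09,0))])
    print(col,[(r,int(g[r,col-2:col+3].mean())) for r in range(170,214)])
im,c=load("w_block"); g=cv2.cvtColor(im,cv2.COLOR_BGR2GRAY).astype(float)
P=lambda x,z:BO+RB@np.array([x,.0475,z])
print([np.round(proj(c,P(x,z),True),1).tolist() for x,z in((.04,.03),(-.062,.03),(-.067,.05),(-.077,.05),(-.09,.03),(-.09,0))])
col=int(proj(c,P(-.06,.03),True)[0]);print([(r,int(g[r,col-1:col+2].mean())) for r in range(115,165)])
E
```

```text
pred rows back [np.float64(173.0), np.float64(198.3), np.float64(199.2), np.float64(201.7), np.float64(205.2), np.float64(205.6)]
235 [(170, 174), (171, 174), (172, 170), (173, 195), (174, 205), (175, 206), (176, 203), (177, 203), (178, 204), (179, 203), (180, 203), (181, 202), (182, 203), (183, 203), (184, 202), (185, 204), (186, 205), (187, 204), (188, 203), (189, 210), (190, 216), (191, 217), (192, 217), (193, 217), (194, 217), (195, 217), (196, 218), (197, 216), (198, 193), (199, 151), (200, 158), (201, 149), (202, 181), (203, 209), (204, 211), (205, 160), (206, 164), (207, 178), (208, 180), (209, 179), (210, 181), (211, 181), (212, 181), (213, 180)]
pred rows back [np.float64(173.3), np.float64(198.6), np.float64(199.6), np.float64(202.1), np.float64(205.6), np.float64(205.9)]
258 [(170, 174), (171, 175), (172, 171), (173, 148), (174, 172), (175, 184), (176, 185), (177, 185), (178, 184), (179, 185), (180, 187), (181, 188), (182, 187), (183, 186), (184, 187), (185, 189), (186, 188), (187, 191), (188, 200), (189, 208), (190, 214), (191, 217), (192, 216), (193, 217), (194, 217), (1
[... 223 characters left out ...]
)]
[[287.4, 241.3], [291.3, 174.1], [293.3, 173.6], [293.6, 166.1], [292.2, 154.1], [289.6, 151.2]]
[(115, 215), (116, 215), (117, 214), (118, 214), (119, 215), (120, 213), (121, 213), (122, 214), (123, 213), (124, 214), (125, 216), (126, 214), (127, 212), (128, 215), (129, 214), (130, 213), (131, 214), (132, 214), (133, 213), (134, 203), (135, 194), (136, 196), (137, 194), (138, 194), (139, 192), (140, 193), (141, 194), (142, 195), (143, 194), (144, 194), (145, 194), (146, 193), (147, 193), (148, 192), (149, 194), (150, 193), (151, 192), (152, 172), (153, 140), (154, 148), (155, 180), (156, 219), (157, 228), (158, 229), (159, 229), (160, 227), (161, 227), (162, 227), (163, 206), (164, 151)]
```

```bash
python3 - <<'E'
from h import *
for name,n,a in(("t_leverL","L",-13),("t_leverM","M",-13),("t_leverM2","M",-16),("t_leverL2","L",-16),("t_leverR","R",-16)):
    im,c=load(name); g=cv2.cvtColor(im,cv2.COLOR_BGR2GRAY).astype(int)
    p,R=barpose(n,a,.046); gc=p-D*R[:,2]; B=RB@Rot.from_euler('y',a,degrees=True).as_matrix(); 
    for nm,l in(("tip",.149),("start",.055)): print(name,nm,np.round(proj(c,gc+B@np.array([l,0,.003])),1),end=" ")
    u=proj(c,gc+B@np.array([.06,0,.003])); col=int(round(u[0]))
    print(col);
    for k in(-3,-2,-1,0,1,2,3): print(k,g[186:222,col+k].tolist())
E
```

```text
t_leverL tip [222.  189.1] t_leverL start [221.9 212.7] 222
-3 [82, 83, 105, 164, 198, 203, 206, 198, 191, 191, 192, 187, 132, 111, 121, 129, 176, 193, 179, 151, 154, 161, 159, 161, 160, 160, 160, 157, 146, 108, 84, 80, 69, 69, 88, 104]
-2 [82, 82, 89, 137, 184, 193, 188, 171, 162, 160, 160, 158, 127, 114, 124, 128, 156, 165, 158, 137, 138, 144, 141, 131, 124, 127, 123, 113, 83, 51, 39, 38, 41, 64, 90, 108]
-1 [83, 84, 88, 111, 154, 159, 146, 151, 159, 157, 155, 156, 155, 153, 151, 153, 153, 153, 155, 149, 150, 150, 135, 104, 88, 86, 79, 49, 28, 15, 15, 14, 27, 64, 92, 106]
0 [81, 80, 80, 98, 138, 147, 126, 147, 158, 162, 160, 158, 161, 159, 156, 155, 153, 154, 153, 151, 152, 146, 110, 86, 82, 78, 65, 34, 9, 6, 7, 8, 23, 65, 92, 109]
1 [81, 81, 84, 100, 137, 145, 126, 146, 159, 160, 158, 160, 159, 157, 160, 151, 146, 145, 147, 144, 144, 138, 104, 83, 78, 76, 67, 37, 19, 15, 14, 13, 24, 67, 96, 110]
2 [83, 81, 86, 108, 138, 144, 127, 144, 157, 158, 156, 155, 157, 157, 159, 140, 132, 138, 132, 124, 123, 121, 98, 84, 83, 83, 82, 56, 38, 37, 37, 29, 35, 70, 98, 111]
3 [83, 79, 78, 102, 1
[... 4303 characters left out ...]
, 76, 75, 84, 89, 90, 82, 77, 79, 76, 52, 24, 13, 8, 8, 12, 18, 38]
0 [100, 103, 101, 102, 103, 99, 119, 127, 118, 128, 133, 130, 110, 86, 78, 75, 79, 78, 80, 76, 78, 79, 79, 79, 76, 78, 74, 74, 50, 19, 3, 4, 8, 12, 6, 32]
1 [100, 98, 99, 101, 101, 100, 119, 124, 115, 128, 133, 132, 125, 97, 82, 79, 76, 80, 76, 77, 77, 76, 75, 73, 76, 75, 75, 74, 53, 25, 13, 14, 10, 10, 12, 25]
2 [100, 97, 102, 101, 102, 101, 116, 124, 117, 125, 130, 131, 123, 94, 76, 76, 74, 88, 93, 84, 78, 76, 73, 73, 81, 86, 83, 83, 73, 48, 40, 38, 37, 38, 40, 33]
3 [100, 98, 102, 102, 99, 109, 123, 125, 123, 127, 131, 132, 125, 96, 72, 74, 77, 109, 123, 106, 90, 81, 78, 79, 90, 97, 96, 98, 93, 83, 77, 77, 77, 74, 68, 48]
```

```bash
cat >> chk.py <<'E'
def endrow():
    g=cv2.cvtColor(shot("er")[0],cv2.COLOR_BGR2GRAY).astype(float)[135:175,250:262].mean(1)
    k=np.argmin(np.diff(g)); return 135+k+.5
def stubs(im,c):
    "bright-stub centroids (rows/cols) near each nest, relative to prediction for a seated mount"
    g=cv2.cvtColor(im,cv2.COLOR_BGR2GRAY).astype(float);out={}
    for n in "LMR":
        u=proj(c,BO+RB@np.array([0,NY[n],.099])); r0,c0=int(round(u[1])),int(round(u[0]))
        w=g[r0-9:r0+10,c0-9:c0+10]; yy,xx=np.mgrid[-9:10,-9:10]
        m=(w>115)&(w<185)&(np.hypot(xx,yy)<8.5); out[n]=(round((yy[m]).mean()+r0-u[1],1),round(xx[m].mean()+c0-u[0],1),int(m.sum()))
    return out
E
python3 - <<'E'
from chk import *
gc=np.array([.4088,.2134,.013])
R=Rot.from_euler('z',86.0,degrees=True).as_matrix()@down(0,PT)
p=gc+D*R[:,2]
for n in("top1","t_leverL","t_leverM","t_leverM2","t_leverL2","aL2","t_leverR","t_aR"):
    try: print(n,stubs(*load(n)))
    except Exception as e: print(n,"-")
arm.grip(.06); arm.move_to(p+[0,0,.035],R); arm.move_l(p,feed=.06); arm.grip(0); print(arm.current_width())
arm.move_l(p+[0,0,.10],feed=.1); print(arm.current_width(),arm.current_force(),"endrow",endrow())
print(arm.current_t())
E
```

```text
top1 {'L': (np.float64(-0.4), np.float64(-1.0), 94), 'M': (np.float64(-1.3), np.float64(-1.0), 98), 'R': (np.float64(-0.6), np.float64(0.0), 58)}
t_leverL {'L': (np.float64(-2.9), np.float64(-0.5), 58), 'M': (np.float64(-1.4), np.float64(-0.8), 89), 'R': (np.float64(-0.4), np.float64(0.1), 50)}
t_leverM {'L': (np.float64(-0.6), np.float64(-0.8), 84), 'M': (np.float64(-3.3), np.float64(-0.6), 56), 'R': (np.float64(-0.5), np.float64(0.2), 49)}
t_leverM2 {'L': (np.float64(-0.5), np.float64(-0.6), 81), 'M': (np.float64(-3.2), np.float64(-0.6), 59), 'R': (np.float64(-0.4), np.float64(0.1), 50)}
t_leverL2 {'L': (np.float64(-0.5), np.float64(-0.9), 89), 'M': (np.float64(1.1), np.float64(-1.1), 89), 'R': (np.float64(-0.4), np.float64(0.1), 50)}
aL2 -
t_leverR {'L': (np.float64(2.1), np.float64(-0.9), 75), 'M': (np.float64(1.1), np.float64(-1.0), 88), 'R': (np.float64(-0.5), np.float64(0.2), 49)}
t_aR {'L': (np.float64(1.7), np.float64(-0.9), 92), 'M': (np.float64(1.0), np.float64(-1.1), 96), 'R': (np.float64(-0.2), np.float64(-0.1), 63)}
0.018103352643374045
0.017698419550742597 [-0.23544756 -0.98010199 -2.68307211] endrow 151.5
76.2
```

```bash
python3 - <<'E'
from chk import *
lever("R",a1=-13); print(stubs(*shot("t_R1","top")))
for a in(-15,): arm.move_l(*barpose("R",a,.046),feed=.06); print(np.round(arm.current_force(),1))
print(stubs(*shot("t_R2","top")))
for b in(-10,-5,0,5,10,14): arm.move_l(*barpose("R",b,.046,0.),feed=.1)
print("down",stubs(*shot("t_R3","top")),endrow(),arm.current_force())
arm.move_l(*barpose("R",14,-.02,.0015),feed=.12)
arm.move_l(*barpose("R",14,-.02,.06),feed=.15)
print("out",stubs(*shot("t_R4","top")),endrow(),arm.current_t(),arm.current_width())
E
```

```text
in -0.010 [ 0.4  0.2 -3.7]
in 0.001 [-0.2  0.2 -2.2]
in 0.012 [-0.1  0.9 -2.4]
in 0.024 [-0.2 -0.  -3.1]
in 0.035 [-0.6  0.  -1.7]
in 0.046 [-0.3 -1.  -2. ]
a 14.0 [-0.2 -1.1 -0.9] 0.0178
a 11.0 [-1.4 -1.  -2.6] 0.0177
a 8.0 [ 0.2  0.6 -1.3] 0.0175
a 5.0 [-0.7  1.1 -1. ] 0.0176
a 2.0 [-1.3  1.1  0.2] 0.0178
a -1.0 [-2.3  0.1 -0.1] 0.018
a -4.0 [-1.5  0.4  0.1] 0.0174
a -7.0 [-1.5  0.7  0.6] 0.0177
a -10.0 [-2.8  0.6 -0.2] 0.018
a -13.0 [-3.2  1.   0.3] 0.0177
{'L': (np.float64(2.3), np.float64(-1.0), 76), 'M': (np.float64(1.0), np.float64(-1.1), 88), 'R': (np.float64(-1.5), np.float64(-0.3), 44)}
[-2.4  0.9 -1.1]
{'L': (np.float64(2.2), np.float64(-1.0), 75), 'M': (np.float64(1.0), np.float64(-1.1), 87), 'R': (np.float64(-1.9), np.float64(0.1), 51)}
down {'L': (np.float64(2.3), np.float64(-0.9), 77), 'M': (np.float64(0.4), np.float64(-0.8), 73), 'R': (np.float64(-2.1), np.float64(0.5), 84)} 151.5 [ 0.12818897 -0.34942509 -2.57016254]
out {'L': (np.float64(2.3), np.float64(-0.9), 75), 'M': (np.float64(0.4), np.float64(-1.1), 80), 'R': (np.float64(3.6), np.float64(-0.6), 121)} 151.5 85.325 0.01775156299438602
```

```bash
python3 - <<'E'
from chk import *
gc=np.array([.4088,.2134,.013])
R=Rot.from_euler('z',86.0,degrees=True).as_matrix()@down(0,PT)
p=gc+D*R[:,2]
arm.move_to(p+[0,0,.06],R); arm.move_l(p+[0,0,.001],feed=.08); print(arm.current_force()); arm.grip(.04); arm.move_l(p+[0,0,.12],feed=.15)
arm.move_to([.69,.06,.20],down()); shot("v1"); print("joints",np.round(arm.current_joint_positions(),0))
arm.move_to([.69,-.06,.20],down()); shot("v2"); print(arm.current_t())
print(stubs(*shot("t_v","top"))); shot("s_v","scene")
for v in("v1","v2"):
    im,c=load(v); g=cv2.cvtColor(im,cv2.COLOR_BGR2GRAY)
    for n in "LMR":
        u=proj(c,BO+RB@np.array([0,NY[n],.08]),True); x0,y0=np.round(u).astype(int)
        print(v,n,x0,y0)
        w=cv2.resize(g[max(0,y0-44):y0+44,max(0,x0-44):x0+44],None,fx=.25,fy=.25,interpolation=cv2.INTER_AREA)
        for r in w: print(" ".join("%3d"%q for q in r))
E
```

```text
[ 0.64786409  0.0389251  -2.55076704]
joints [  0.  33.  65.   0.  83. -90.]
90.8417
{'L': (np.float64(1.7), np.float64(1.7), 111), 'M': (np.float64(1.9), np.float64(-1.1), 100), 'R': (np.float64(4.5), np.float64(3.1), 34)}
v1 L 284 112
252 251 251 251 251 252 253 253 253 253 253 253 253 253 253 253 253 253 233 190 243 231
253 252 253 253 253 253 253 253 253 253 253 253 253 253 253 253 253 253 236 183 236 234
253 252 252 252 252 252 253 253 253 253 253 253 253 253 253 253 253 253 253 254 252 231
253 250 251 251 251 252 254 241 220 221 230 232 234 240 252 253 253 253 253 253 252 232
252 251 251 251 252 248 209 174 200 225 227 228 229 228 230 247 253 253 253 253 251 233
251 250 251 218 214 175 169 168 222 224 226 227 228 228 226 224 232 246 252 253 250 232
252 250 216 192 166 164 140 178 225 226 227 228 229 229 228 226 197 231 248 253 250 233
253 252 209 155 156 152 132 172 221 222 224 226 227 228 228 227 202 193 247 253 246 233
253 250 202 147 155 138 130 147 222 223 224 225 226 226 226 224 196 180 244 253 249 233
253 247 191 145 155 146 128 125 186 220 221 223 225 226 226 216 186 181
[... 10117 characters left out ...]
 145 190 194 150 101 103 104 103 105 106 106 107 108 109 117 154 142 179 209 237 237
147 146 188 192 156 122 102 103 104 104 105 107 108 108 108 109 153 152 193 212 233 233
147 150 173 125 152 128 112 102 103 104 105 106 107 108 108 122 164 180 178 214 235 235
147 149 156  87 142 137 137 125 107 103 104 104 106 106 108 177 215 194 192 213 233 233
169 162 204 202 165 159 150 133 134 128 119 120 119 129 151 184 182 168 176 216 225 226
220 220 208 206 207 194 160 146 147 147 147 142 147 183 184 202 194 179 180 172 164 165
220 219 220 220 219 220 167 148 148 147 126 123 149 195 199 212 203 195 195 196 196 196
220 220 220 220 220 220 166 147 148 146 124 124 171 194 195 196 195 195 195 196 196 196
```

```bash
python3 - <<'E'
from h import *
from scipy.optimize import least_squares
E={}
for v,(x0,y0) in(("v1",(120,114)),("v2",(221,108))):
    im,c=load(v); g=cv2.cvtColor(im,cv2.COLOR_BGR2GRAY).astype(float)
    r=y0-44+4*10+4; pts=[]
    for rr in range(r-5,r+5):
        s=g[rr,x0-44:x0+20]; k=np.where((s[:-1]>165)&(s[1:]<=165))[0]
        k=[q for q in k if s[min(q+4,len(s)-1)]<160][:1]
        if k: q=k[0]; pts.append((x0-44+q+(s[q]-165)/(s[q]-s[q+1]),rr))
    E[v]=(np.array(pts),c); print(v,np.round(pts,1).tolist())
# for rows on the stub's end edge: mean end point
o=[]
for v in E:
    pts,c=E[v]; u=np.median(pts,axis=0); o.append(ray(c,u,True))
(o1,d1),(o2,d2)=o
A=np.array([[d1@d1,-d1@d2],[d1@d2,-d2@d2]]);b=np.array([(o2-o1)@d1,(o2-o1)@d2]);t=np.linalg.solve(A,b)
print(np.round(o1+t[0]*d1,4),np.round(o2+t[1]*d2,4))
# stub front/back rows along columns in v2 and v1 -> x
for v,(x0,y0) in(("v1",(120,114)),("v2",(221,108))):
    g=cv2.cvtColor(load(v)[0],cv2.COLOR_BGR2GRAY).astype(int)
    for cc in(x0-24,x0-10): print(v,cc,y0-12,g[y0-12:y0+14,cc].tolist())
E
```

```text
v1 [[90.8, 109.0], [90.9, 110.0], [91.0, 111.0], [91.0, 112.0], [90.9, 113.0], [90.8, 114.0], [90.7, 115.0], [90.8, 116.0], [90.9, 117.0], [91.0, 118.0]]
v2 [[192.5, 103.0], [192.5, 104.0], [192.5, 105.0], [192.5, 106.0], [192.5, 107.0], [192.5, 108.0], [192.5, 109.0], [192.5, 110.0], [192.4, 111.0], [192.3, 112.0]]
[ 0.6037 -0.1239  0.1045] [ 0.6059 -0.1239  0.1044]
v1 96 102 [230, 230, 230, 231, 232, 165, 136, 139, 138, 135, 140, 139, 139, 135, 136, 137, 136, 135, 131, 186, 232, 233, 230, 232, 230, 230]
v1 110 102 [97, 97, 97, 98, 112, 136, 145, 141, 140, 138, 145, 143, 137, 142, 141, 140, 139, 140, 117, 96, 98, 98, 98, 98, 99, 99]
v2 197 96 [101, 102, 100, 129, 145, 143, 141, 139, 141, 143, 139, 137, 134, 139, 139, 139, 134, 119, 103, 102, 101, 102, 102, 101, 101, 103]
v2 211 96 [108, 104, 106, 121, 142, 143, 145, 142, 145, 146, 143, 139, 140, 140, 142, 141, 139, 123, 97, 103, 106, 104, 105, 105, 103, 105]
```

```bash
cat >> h.py <<'E'
def tri(a,b):
    (o1,d1),(o2,d2)=a,b
    A=np.array([[d1@d1,-d1@d2],[d1@d2,-d2@d2]]);q=np.array([(o2-o1)@d1,(o2-o1)@d2]);t=np.linalg.solve(A,q)
    p,r=o1+t[0]*d1,o2+t[1]*d2; return (p+r)/2,np.linalg.norm(p-r)
E
python3 - <<'E'
from h import *
C={}
for v in("v1","v2"):
    im,c=load(v); g=cv2.cvtColor(im,cv2.COLOR_BGR2GRAY).astype(float); C[v]=(g,c)
for nm,(a,b) in {"Rfront":((106,76),(191,66)),"Lfront":((317,72),(402,76))}.items():
    rs=[]
    for v,(x,y) in(("v1",a),("v2",b)):
        g,c=C[v]; w=g[y-9:y+10,x-9:x+10]; wt=np.clip(np.median(w)-40-w,0,None); yy,xx=np.mgrid[-9:10,-9:10]
        u=(x+(wt*xx).sum()/wt.sum(),y+(wt*yy).sum()/wt.sum()); rs.append(ray(c,u,True)); print(v,np.round(u,1),int(wt.sum()),end=" ")
    print(nm,*[np.round(q,4) for q in tri(*rs)])
# stub top blobs for L and M: bright region on the dark flange (relative threshold), both views
for n,thr,(a,b) in(("L",(205,180),((284,112),(385,116))),("M",(132,180),((198,111),(307,110)))):
    rs=[]
    for v,(x,y),t in(("v1",a,thr[0]),("v2",b,thr[1])):
        g,c=C[v]; m=((g>t)&(g<(240 if n=="L" and v=="v1" else 160 if v=="v1" else 212))).astype(np.uint8)
        k=np.zeros_like(m);cv2.circle(k,(x+2,y-13),22,1,-1);m=cv2.morphologyEx(m&k,cv2.MORPH_OPEN,np.ones((5,5)))
        N,l,st,ce=cv2.connectedComponentsWithStats(m);i=1+np.argmax(st[1:,4]);rs.append(ray(c,ce[i],True));cn=cv2.findContours((l==i).astype(np.uint8),0,2)[0][0]
        print(n,v,np.round(ce[i],1),st[i],np.round(cv2.minAreaRect(cn)[1],0),round(cv2.minAreaRect(cn)[2],0))
    print(n,*[np.round(q,4) for q in tri(*rs)])
E
```

```text
v1 [105.9  73.5] 2871 v2 [190.1  63.4] 3719 Rfront [ 0.5475 -0.1416  0.0319] 0.0015
v1 [317.2  68.6] 2359 v2 [401.4  71.9] 4338 Lfront [0.5496 0.1402 0.0314] 0.0064
L v1 [287.7  96.4] [271  81  35  32 902] [31. 34.] 90.0
L v2 [395.1 102.7] [382  88  27  30 649] [29. 26.] 90.0
L [0.5945 0.0947 0.1036] 0.0001
M v1 [195.5  93.2] [179  79  34  30 829] [31. 30.] 11.0
M v2 [311.7  92.7] [295  77  34  32 866] [32. 28.] 13.0
M [ 5.903e-01 -4.000e-04  1.009e-01] 0.0
```

```bash
cat > refs.py <<'E'
from h import *
def blob(m,near,rad):
    N,l,st,ce=cv2.connectedComponentsWithStats(m.astype(np.uint8))
    o=[(st[i,4],ce[i]) for i in range(1,N) if st[i,4]>12 and np.hypot(*(ce[i]-near))<rad]
    return max(o,key=lambda q:q[0]) if o else (0,None)
def refs(im,c):
    hsv=cv2.cvtColor(im,cv2.COLOR_BGR2HSV).astype(int);H,S,V=hsv[...,0],hsv[...,1],hsv[...,2];out={}
    for n,m,near,z,rad in(("jar",(H>5)&(H<22)&(S>130)&(V>110),(353,201),.075,22),
        ("dish",(V>198)&(S<28),(310,180),.015,16),("loupe",(V<75),(171,171),.04,16)):
        a,u=blob(m,np.array(near),rad); out[n]=(int(a),None if u is None else np.round(onz(c,u,z),4))
    return out
def place(n,at,ref,yaw=0):
    pass
E
python3 - <<'E'
from refs import *
for n in("top1","t_aR","t_v"): print(n,refs(*load(n)))
im,c=load("top1"); g=cv2.cvtColor(im,cv2.COLOR_BGR2GRAY)
print(g[168:194,296:326:2]);print(g[160:182,160:184:2])
E
```

```text
top1 {'jar': (73, array([ 0.5372, -0.42  ,  0.075 ])), 'dish': (142, array([ 0.624 , -0.2589,  0.015 ])), 'loupe': (24, array([0.6517, 0.2894, 0.04  ]))}
t_aR {'jar': (73, array([ 0.5372, -0.42  ,  0.075 ])), 'dish': (144, array([ 0.6744, -0.2616,  0.015 ])), 'loupe': (24, array([0.6517, 0.2894, 0.04  ]))}
t_v {'jar': (73, array([ 0.5372, -0.42  ,  0.075 ])), 'dish': (0, None), 'loupe': (37, array([0.6517, 0.2942, 0.04  ]))}
[[172 172 175 172 173 174 174 174 172 171 172 173 172 174 175]
 [175 174 175 173 173 174 174 173 173 174 174 173 172 174 174]
 [175 173 174 173 175 173 173 176 173 174 174 176 172 174 172]
 [174 173 174 175 173 173 175 180 179 171 175 174 175 175 173]
 [175 174 174 175 174 177 182 177 187 165 172 172 174 175 174]
 [175 174 175 174 174 178 192 195 197 172 158 176 174 175 174]
 [175 176 175 175 172 189 201 205 202 189 158 170 172 172 173]
 [176 174 176 175 182 202 203 205 203 200 173 172 173 175 176]
 [175 175 175 171 195 204 203 204 204 203 192 164 173 176 174]
 [173 178 176 171 200 204 204 201 204 204 195 161 174 175 176]
 [176 175 176 174 202 204 204 204 206 205
[... 1390 characters left out ...]
125  83 122  78  71 104 145 174 173]
 [172 174 172  87 125 154 133  37  95 129 172 173]
 [173 172 171  71 141 169 155  36  77 128 175 175]
 [173 170 170  67 147 172 159  37  60 127 173 173]
 [174 171 170  71 144 172 150  30  61 132 175 174]
 [174 173 172  88 117 166 107  16  80 161 174 174]
 [173 173 175 135  75 102  53  22 118 172 174 173]
 [174 172 172 163 101  50  26  69 157 174 173 173]
 [174 173 175 174 155  95  76 145 173 174 172 174]
 [174 173 172 175 171 153 153 172 174 177 173 173]
 [173 172 174 173 174 171 173 173 174 174 175 177]
 [175 176 173 173 173 174 175 173 175 172 176 175]
 [174 175 176 174 174 174 173 175 174 176 175 174]
 [175 174 174 174 173 175 173 174 175 175 176 176]]
```

```bash
cat > pick.py <<'E'
from refs import *
def pick(T,lean,yaw,open_=.06,depth=.028):
    "T: centre of the stub's top; lean deg (forward +); tool yaw"
    R=down(yaw) if abs(lean)<.1 else Rot.from_euler('y',-lean,degrees=True).as_matrix()@down(yaw)
    tip=np.array(T)+depth*R[:,2]; p=tip+FT*R[:,2]; pre=p-.05*R[:,2]
    arm.grip(open_); arm.move_to(pre,R)
    for k in(.03,.015,.006,0):
        arm.move_l(p-k*R[:,2],feed=.08); f=arm.current_force()
        if np.linalg.norm(f)>6: print("contact at",k,np.round(f,1)); break
    arm.grip(0); w=arm.current_width(); print("width",round(w,4),np.round(arm.current_force(),1))
    return R
def put(xy,yaw,depth=.028,hold=.12):
    R=down(yaw); h0=.060-depth
    top=np.array([*xy,h0+hold-FT]); arm.move_to(top,R)
    arm.move_l([*xy,h0+.012-FT],feed=.15)
    for k in np.arange(.009,-.013,-.0015):
        arm.move_l([*xy,h0+k-FT],feed=.04); f=arm.current_force()
        if f[2]>1.5: break
    print("put contact k=%.4f"%k,np.round(f,1),arm.current_width()); 
E
python3 - <<'E'
from pick import *
T=[.5903,-.0010,.1000]
R=pick(T,14,-12)
w=arm.current_width()
if w>.025:
    p=arm.current_ee_pos(); arm.move_l(p+[0,0,.09],feed=.12); print("lift",arm.current_width(),arm.current_force(),arm.current_t())
    arm.move_to([.46,.0,.16],down(-12)); print(refs(*shot("t_M","top")),arm.current_width())
    shot("v3")
E
```

```text
width 0.0337 [-0.1  1.1  1.4]
lift 0.034262389128420424 [-0.2857898  -0.50652508 -1.81397744] 94.9167
{'jar': (72, array([ 0.5372, -0.4197,  0.075 ])), 'dish': (139, array([ 0.6743, -0.2618,  0.015 ])), 'loupe': (24, array([0.6517, 0.2894, 0.04  ]))} 0.03377939554068471
```

```bash
python3 - <<'E'
from pick import *
put([.5823,-.2618],-12)
arm.grip(.055); p=arm.current_ee_pos(); arm.move_l(p+[0,0,.10],feed=.15); print(arm.current_t(),arm.current_force())
arm.move_to([.66,.04,.20],down()); 
arm.move_to([.69,.12,.20],down()); shot("v5"); arm.move_to([.69,.02,.20],down()); shot("v6")
im,c=shot("t_p1","top"); print(refs(im,c))
g=cv2.cvtColor(im,cv2.COLOR_BGR2GRAY); u=np.round(proj(c,[.582,-.262,.05])).astype(int); print(u); print(g[u[1]-13:u[1]+14,u[0]-13:u[0]+14:1])
E
```

```text
put contact k=-0.0030 [0.5 1.4 4.7] 0.033996517961485916
101.2083 [0.25752276 1.22869826 0.14177455]
{'jar': (73, array([ 0.5372, -0.42  ,  0.075 ])), 'dish': (34, array([ 0.679 , -0.2598,  0.015 ])), 'loupe': (35, array([0.6521, 0.2942, 0.04  ]))}
[312 189]
[[167 164 163 163 166 164 167 163 163 162 163 163 162 164 164 165 165 165
  165 164 166 166 164 164 163 164 165]
 [166 165 164 165 164 164 165 167 165 164 164 165 165 166 163 163 163 164
  164 164 166 164 164 165 163 164 162]
 [166 164 165 166 165 165 163 164 164 163 164 164 163 164 163 166 163 164
  166 164 163 165 164 166 164 163 165]
 [167 164 162 165 163 164 166 164 163 159 162 157 147 144 149 159 161 164
  163 165 165 166 165 166 165 166 165]
 [165 167 163 163 165 163 165 163 148 122 122 120 112 113 117 122 129 147
  160 164 164 165 167 165 163 166 164]
 [163 165 164 167 166 164 156 139 114  98  98  95  94  93  95  97 101 114
  133 158 163 164 167 164 166 165 165]
 [165 166 165 166 163 153 131 112  97  95  94  92  80  78  85  93  90  94
  103 133 159 165 167 166 164 165 164]
 [164 166 166 165 161 137 105  94  94  90  98 133 
[... 1510 characters left out ...]
 168 167 167 166 168]
 [168 167 166 168 165 168 166 164 161 154 149 148 147 149 150 150 157 166
  166 168 166 166 167 166 167 167 167]
 [167 167 165 169 166 168 169 166 168 165 166 164 165 166 165 166 167 166
  168 167 167 167 166 167 167 166 168]
 [168 167 167 167 168 168 166 167 168 168 168 169 169 168 167 167 167 168
  166 169 168 167 167 168 166 165 166]
 [168 169 168 167 168 168 166 168 168 169 166 166 166 168 166 168 168 168
  168 166 168 166 165 168 169 167 166]
 [169 168 167 167 169 168 170 167 166 170 168 169 168 167 168 165 168 167
  168 165 165 169 166 165 167 167 166]
 [168 170 169 167 167 167 168 170 169 168 167 168 168 167 166 167 166 169
  168 167 166 166 169 168 166 166 164]]
```

```bash
python3 - <<'E'
from h import *
im,c=load("t_p1"); print("square at",onz(c,(311,188.2),.022))
for v in("v5","v6"):
    im,c=load(v); g=cv2.cvtColor(im,cv2.COLOR_BGR2GRAY)
    u=proj(c,[.6,.0945,.09],True); x0,y0=np.round(u).astype(int); print(v,x0,y0)
    for r in cv2.resize(g[y0-36:y0+36,x0-36:x0+36],None,fx=.25,fy=.25,interpolation=cv2.INTER_AREA): print(" ".join("%3d"%q for q in r))
E
```

```text
square at [ 0.58774951 -0.26109488  0.022     ]
v5 231 101
253 253 253 253 253 253 253 253 253 251 251 251 251 251 252 253 253 253
253 253 253 253 253 253 253 253 253 252 252 252 252 252 252 253 253 254
250 253 253 253 253 253 253 253 253 253 252 252 252 252 252 253 253 253
234 253 253 253 253 253 254 244 231 234 233 245 252 252 252 253 253 253
214 254 253 253 254 237 224 202 200 200 199 186 185 231 252 253 253 253
208 245 251 246 203 211 210 196 197 197 197 198 179 156 213 250 250 253
206 231 222 180 193 219 212 199 199 200 199 200 197 156 158 198 236 250
207 204 168 157 201 219 214 200 201 201 202 202 204 162 160 170 227 249
212 206 140 146 193 215 216 205 195 196 197 198 197 150 163 168 196 250
205 188 125 136 158 216 216 207 198 199 200 202 176 143 164 168 176 248
206 176 124 144 119 181 214 199 194 195 195 183 132 146 164 168 171 250
203 172 125 157 121 112 153 174 186 177 158 125 126 150 164 169 172 249
204 192 125 157 154 131 111 113 113 116 120 123 138 154 164 169 174 250
202 201 121 158 158 158 143 119 114 116 122 137 152 153 165 167 205 250
206 201 144 158 159 159 161 161 1
[... 861 characters left out ...]
 145 202 201 200 199 199 199 199 199 210 242 212 218
167 180 168 149 137 128 185 204 203 203 202 201 200 195 178 243 222 217
163 178 173 150 138 128 134 188 200 199 198 198 198 170 157 238 218 218
159 176 176 153 139 130 122 123 166 192 197 188 157 152 152 240 220 217
160 171 175 172 160 132 123 117 115 116 118 126 149 151 152 243 217 217
165 154 174 173 168 159 132 120 116 117 130 150 151 151 180 242 219 217
187 152 164 171 169 165 161 152 146 149 152 152 151 152 212 239 214 217
211 169 162 163 168 165 162 158 155 154 152 152 152 162 232 237 217 217
198 186 165 147 152 164 162 159 157 154 153 151 150 172 236 236 215 217
211 214 211 175 160 143 141 142 142 144 162 188 214 192 132 214 217 218
```

```bash
python3 - <<'E'
from pick import *
R=pick([.5945,.0947,.1022],17,0)
w=arm.current_width()
if w>.025:
    p=arm.current_ee_pos(); arm.move_l(p+[0,0,.09],feed=.12); print("lift",arm.current_width(),arm.current_force(),arm.current_t())
    arm.move_to([.46,.0,.16],down(0)); r=refs(*shot("t_L","top")); print(r,arm.current_width())
    j=r["jar"][1]; arm.move_to([.42,-.25,.16],down(-20)); put([j[0]-.0935,j[1]],-20)
    arm.grip(.06); p=arm.current_ee_pos(); arm.move_l(p+[0,0,.12],feed=.15); print(arm.current_t(),arm.current_force())
E
```

```text
width 0.0376 [-1.2 -0.9  2.4]
lift 0.03760121428887034 [-0.09480171 -0.61367188 -1.12225047] 107.3083
{'jar': (72, array([ 0.5372, -0.4197,  0.075 ])), 'dish': (137, array([ 0.6743, -0.2614,  0.015 ])), 'loupe': (25, array([0.6511, 0.2898, 0.04  ]))} 0.03732010054532347
put contact k=-0.0015 [ 0.6 -1.   2. ] 0.037310003286017406
114.1667 [ 0.16875762 -0.02137623 -0.23507148]
```

```bash
python3 - <<'E'
from h import *
arm.move_to([.69,-.02,.17],down()); shot("v7"); arm.move_to([.69,-.17,.17],down()); shot("v8"); print(arm.current_t())
for v in("v7","v8"):
    im,c=load(v); g=cv2.cvtColor(im,cv2.COLOR_BGR2GRAY)
    u=proj(c,[.607,-.0968,.09],True); x0,y0=np.round(u).astype(int); print(v,x0,y0)
    for r in cv2.resize(g[y0-44:y0+44,max(0,x0-48):x0+48],None,fx=.25,fy=.25,interpolation=cv2.INTER_AREA): print(" ".join("%3d"%q for q in r))
im,c=shot("t_R9","top")
g=cv2.cvtColor(im,cv2.COLOR_BGR2GRAY); u=np.round(proj(c,[.443,-.42,.05])).astype(int); print(u); print(g[u[1]-12:u[1]+13:2,u[0]-14:u[0]+15:2])
E
```

```text
116.6417
v7 178 109
135 135 135 135 144  99  75 174 178 178 179 179 179 178 177 178 177 177 176 176 194 245 245 245
135 135 135 135 147 168 164 178 178 178 178 178 179 178 178 178 178 177 178 177 182 246 245 245
136 136 135 135 145 180 179 179 178 178 176 176 160 155 154 167 174 173 173 173 183 244 243 243
135 135 136 135 150 178 177 178 178 173 133 103  93  94  96  97 113 144 170 173 175 195 214 198
135 135 136 135 146 179 178 179 159 103  93  93  93  93  95  96  97  99 114 148 165 163 172 176
135 135 135 135 150 176 158 130  97  92  92  93  93  94  94  96  98  99 101 102 126 136 108 163
136 135 135 135 147 176 147  94  91  91  92  92  92  94  94  96  98  98 100 101 100 133 104 163
135 136 136 136 148 177 130  90  91  91  92  91  93  94  96  96  97  98  99 100  96 118 104 166
136 135 136 136 137 142 114 107 111 113 112 115 116 116 114 118 118 112  93  98 100 103 101 166
136 136 135 136 126 124 126 126 128 128 129 130 131 133 134 134 135 127  82  83  93  96 101 168
135 136 136 136 126 123 124 126 126 127 129 130 130 132 132 134 135 125  81  82  94  93 101 166
136 136 136 136 124 123 
[... 3284 characters left out ...]
6 164]
 [168 165 166 149 104  88  91  96  94 132 165 165 166 164 163]
 [167 167 145  80  93  93  69  76  73  93 148 165 164 163 164]
 [165 165 101  93  89  60 102 135 129  98 108 164 164 165 166]
 [166 159  99  96  74  80 148 146 144 134 102 161 162 165 162]
 [166 159  95  93  73  91 150 149 150 145 108 162 164 164 163]
 [165 161 121  96  88  71 146 151 148 142 106 163 164 165 163]
 [166 167 141  90  94  84  91 116 123 107 124 164 165 166 165]
 [166 165 164 121  92  95  95  96  95 113 160 166 164 163 164]
 [165 166 166 166 149 137 119 121 146 163 166 166 167 166 165]
 [166 167 165 164 164 164 165 164 165 165 165 165 164 167 163]
 [165 164 164 166 166 166 166 165 164 166 166 166 163 164 164]]
```

```bash
python3 - <<'E'
from h import *
C={v:load(v) for v in("v7","v8")}
G={v:cv2.GaussianBlur(cv2.cvtColor(C[v][0],cv2.COLOR_BGR2GRAY),(3,3),0).astype(float) for v in C}
o={"v7":(178-48,109-44),"v8":(330-48,109-44)}
def edge(v,c0,c1,r0,r1,sgn):
    x,y=o[v]; w=G[v][y+r0:y+r1,x+c0:x+c1].mean(0); d=np.diff(w)*sgn; k=np.argmax(d); k0=max(k-2,0);s=np.clip(d[k0:k+3],0,None); return (x+c0+.5+(np.arange(k0,k0+len(s))*s).sum()/s.sum(), y+(r0+r1-1)/2), np.round(w).astype(int).tolist()
e={}
e["y+"]=[edge("v7",62,80,38,46,-1),edge("v8",68,88,39,48,-1)]
e["y-"]=[edge("v7",8,28,38,46,-1),edge("v8",14,34,36,45,1)]
P={}
for k,(a,b) in e.items():
    print(k,a,b); P[k],r=tri(ray(C["v7"][1],a[0],True),ray(C["v8"][1],b[0],True)); print(np.round(P[k],4),round(r,4))
print(np.linalg.norm(P["y+"]-P["y-"]))
# front/back rows of the stub top
for v,cs in(("v7",(30,45,60)),("v8",(36,50,64))):
    x,y=o[v]
    for q in cs: print(v,x+q,y+24,G[v][y+24:y+56,x+q].astype(int).tolist())
E
```

```text
y+ ((np.float64(200.68993135011442), 106.5), [134, 134, 134, 134, 135, 135, 136, 134, 122, 102, 86, 81, 81, 81, 81, 82, 82, 82]) ((np.float64(364.8333333333333), 108.0), [224, 224, 224, 224, 224, 224, 224, 224, 224, 218, 203, 191, 188, 189, 179, 155, 136, 131, 132, 133])
[ 0.6054 -0.0689  0.1153] 0.0013
y- ((np.float64(146.53478260869565), 106.5), [136, 136, 136, 136, 136, 136, 136, 136, 133, 126, 122, 122, 123, 123, 123, 124, 124, 124, 124, 124]) ((np.float64(305.98361581920904), 105.0), [138, 138, 136, 135, 132, 127, 123, 121, 122, 136, 171, 205, 219, 221, 222, 222, 222, 223, 223, 224])
[ 0.6038 -0.1235  0.107 ] 0.0016
0.05525035517748285
v7 160 89 [94, 90, 90, 89, 90, 92, 92, 90, 90, 97, 113, 125, 128, 127, 126, 127, 127, 126, 125, 124, 124, 126, 126, 123, 113, 97, 89, 89, 90, 90, 91, 91]
v7 175 89 [92, 92, 92, 92, 91, 91, 92, 92, 96, 109, 124, 131, 131, 130, 129, 130, 131, 129, 128, 129, 129, 129, 129, 128, 119, 102, 92, 90, 91, 92, 92, 92]
v7 190 89 [94, 94, 95, 96, 96, 96, 95, 94, 97, 110, 125, 133, 134, 133, 133, 134, 135, 135, 133, 132, 132, 133, 132, 131, 125, 109, 95, 92, 94, 94, 95, 96]
v8 318 89 [168, 167, 167, 168, 168, 167, 168, 182, 211, 228, 229, 227, 227, 227, 227, 225, 223, 222, 222, 222, 222, 221, 206, 165, 121, 108, 113, 116, 117, 122, 139, 158]
v8 332 89 [167, 167, 167, 168, 167, 167, 167, 166, 173, 196, 220, 228, 228, 227, 227, 227, 227, 225, 224, 224, 224, 223, 223, 215, 185, 140, 110, 107, 110, 114, 129, 153]
v8 346 89 [169, 169, 168, 167, 167, 168, 168, 168, 168, 167, 178, 204, 224, 227, 226, 225, 226, 226, 226, 224, 223, 223, 224, 223, 221, 207, 166, 124, 123, 146, 159, 163]
```

```bash
python3 - <<'E'
from pick import *
L=onz(load("top1")[1],(170.2,171.5),.04); print("loupe",L)
R=pick([.6045,-.0962,.1050],0,-92,open_=.045)
w=arm.current_width()
if w>.010:
    p=arm.current_ee_pos(); arm.move_l(p+[0,0,.09],feed=.12); print("lift",arm.current_width(),arm.current_force(),arm.current_t())
    arm.move_to([.46,.10,.16],down(-2)); r=refs(*shot("t_F","top")); print(r,arm.current_width())
    put([L[0]-.079,L[1]],-2)
    arm.grip(.045); p=arm.current_ee_pos(); arm.move_l(p+[0,0,.12],feed=.15); print(arm.current_t(),arm.current_force())
    arm.move_to([.40,.0,.25],down()); im,c=shot("t_end","top"); print(refs(im,c),arm.current_t())
    g=cv2.cvtColor(im,cv2.COLOR_BGR2GRAY)
    for P in([L[0]-.079,L[1],.05],):
        u=np.round(proj(c,P)).astype(int); print(u); print(g[u[1]-26:u[1]+13:2,u[0]-14:u[0]+15:2])
E
```

```text
loupe [0.65459374 0.3038487  0.04      ]
width 0.0158 [-0.4  0.6  0.3]
lift 0.015902812324240605 [ 0.12273904 -0.15773086 -3.22265654] 121.375
{'jar': (73, array([ 0.5372, -0.42  ,  0.075 ])), 'dish': (138, array([ 0.6741, -0.2619,  0.015 ])), 'loupe': (25, array([0.6521, 0.2891, 0.04  ]))} 0.01576400184497788
put contact k=-0.0015 [-4.8 -1.9 14.4] 0.015813505151440806
127.9833 [-0.75259755  0.79324095  0.15645325]
{'jar': (73, array([ 0.5372, -0.42  ,  0.075 ])), 'dish': (138, array([ 0.6743, -0.2616,  0.015 ])), 'loupe': (24, array([0.6517, 0.2894, 0.04  ]))} 129.4417
[169 191]
[[170 172 173 170 171 169 171 166 168 171 172 173 170 173 173]
 [172 172 170 172 173 171 115  73  92 110 127 143 174 174 172]
 [172 171 171 171 170 152  78 146 154  74  60 105 168 170 172]
 [173 172 171 171 172 145  99 164 171 102  23 100 169 172 175]
 [171 171 172 174 175 151  73 156 152  41  36 124 172 173 174]
 [175 172 171 172 172 173 141  77  35  32 123 171 172 172 174]
 [173 174 171 171 173 173 172 164 151 156 173 175 174 171 174]
 [174 172 174 173 174 173 172 173 173 173 175 173 171 174 174]
 [173 173 173 174 175 172 174 173 173 173 171 173 175 176 174]
 [171 174 173 174 174 171 164 147 136 122 120 144 175 176 176]
 [174 173 173 174 174 137 133 164 137  51  75  96 145 173 178]
 [172 175 176 174 160 110 129 161 150  53  76 105  90 133 177]
 [177 176 174 174 127 108 126 163 140  51  78 107  97 130 176]
 [175 176 174 173 119 105 122 165 106  54  79 108 101 128 177]
 [176 176 174 176 128 108 125 169 102  53  76 109  97 129 177]
 [175 175 176 173 151 110 134 167  84  57  98 109  88 160 178]
 [178 175 178 175 171 124 131 141  64  73 108  88 124 176 178]
 [176 177 176 174 176 172 140 113 109 112 116 158 177 178 177]
 [176 177 176 176 178 177 175 173 167 174 176 178 176 177 179]
 [177 175 174 176 177 177 178 178 176 176 177 177 179 180 178]]
```

```bash
python3 - <<'E'
from refs import *
im,c=load("t_end");r=refs(im,c); g=cv2.cvtColor(im,cv2.COLOR_BGR2GRAY)
i9,c9=load("t_R9"); L=onz(c,(170.2,171.5),.04)
def disc(im,c,P):
    g=cv2.cvtColor(im,cv2.COLOR_BGR2GRAY); u=proj(c,P); x,y=np.round(u).astype(int)
    m=(g<140).astype(np.uint8); k=np.zeros_like(m); cv2.circle(k,(x,y),14,1,-1); m=cv2.morphologyEx(m&k,cv2.MORPH_OPEN,np.ones((3,3)))
    cn=max(cv2.findContours(m,0,2)[0],key=cv2.contourArea); (a,b),rad=cv2.minEnclosingCircle(cn); return onz(c,(a,b),.02),round(rad*onz(c,(a,b),.02)[2]*0+rad*3.95,1)
for n,img,P,ref,lim in(("square",(im,c),[.585,-.261,.02],r["dish"][1],(-.1115,-.0725)),("round",(i9,c9),[.4437,-.42,.02],r["jar"][1],(-.113,-.074)),("round_end",(im,c),[.4437,-.42,.02],r["jar"][1],(-.113,-.074)),("flat",(im,c),[L[0]-.079,L[1],.02],L,(-.0985,-.0595))):
    q,rad=disc(*img,P); print(n,np.round(q,4),"r mm",rad,"rel",np.round(q-ref,4)[:2],lim)
m=(g<60).astype(np.uint8); 
N,l,st,ce=cv2.connectedComponentsWithStats(m)
for i in range(1,N):
    if st[i,4]>25:
        w=onz(c,ce[i],.02)
        if .35<w[0]<.48 and .05<w[1]<.4: print("handle",np.round(w,4),st[i])
i1,c1=load("top1"); d=cv2.absdiff(g,cv2.cvtColor(i1,cv2.COLOR_BGR2GRAY))
for n,P in(("timer",[.386,-.233,.02]),("beaker",[.745,.13,.05]),("green",[.723,.227,.12])):
    x,y=np.round(proj(c,P)).astype(int); print(n,"mean change",d[y-10:y+11,x-10:x+11].mean())
E
```

```text
square [ 0.5883 -0.263   0.02  ] r mm 35.1 rel [-0.086  -0.0014] (-0.1115, -0.0725)
round [ 0.4467 -0.4201  0.02  ] r mm 37.8 rel [-0.0905 -0.0001] (-0.113, -0.074)
round_end [ 0.4467 -0.4197  0.02  ] r mm 36.2 rel [-0.0905  0.0003] (-0.113, -0.074)
flat [0.5771 0.2934 0.02  ] r mm 33.8 rel [-0.0775 -0.0104] (-0.0985, -0.0595)
handle [0.4103 0.2108 0.02  ] [180 231  27   5  82]
timer mean change 14.374149659863946
beaker mean change 1.3129251700680271
green mean change 1.380952380952381
```

```bash
python3 - <<'E'
from refs import *
arm.move_to([.45,.10,.30],down()); im,c=shot("t_fin","top"); print(arm.current_t(),refs(im,c))
g=cv2.cvtColor(im,cv2.COLOR_BGR2GRAY); g1=cv2.cvtColor(load("top1")[0],cv2.COLOR_BGR2GRAY)
x,y=np.round(proj(c,[.386,-.233,.02])).astype(int)
for q in(g1,g):
    print("timer display",blob(q<70,np.array([x,y]),14))
for n,b,lo,hi in(("square",[.588,-.262],118,160),("round",[.4467,-.42],118,160),("flat",[.577,.297],140,185)):
    u=proj(c,[*b,.06]); X,Y=np.round(u).astype(int); k=np.zeros_like(g);cv2.circle(k,(X,Y),7 if n!="flat" else 6,1,-1)
    m=(g>lo)&(g<hi)&(k>0); a,ce=blob(m,u,7); print(n,"stub top",np.round(onz(c,ce,.06),4),"area",a)
E
```

```text
130.05 {'jar': (72, array([ 0.5372, -0.4197,  0.075 ])), 'dish': (142, array([ 0.6745, -0.2613,  0.015 ])), 'loupe': (23, array([0.6522, 0.2894, 0.04  ]))}
timer display (np.int32(34), array([305.5, 236. ]))
timer display (np.int32(34), array([305.5, 236. ]))
square stub top [ 0.5898 -0.2649  0.06  ] area 58
round stub top [ 0.4455 -0.4252  0.06  ] area 71
flat stub top [0.5797 0.3024 0.06  ] area 37
```

```bash
python3 -c "
from rig import arm
print(arm.current_force(),arm.current_t()); arm.sign_off()"
```

```text
[-0.63974965  0.03610786 -0.72430079] 130.05
the job is handed in; nothing more can be done
```

The job is handed in at 130 s: all three mounts are out of the block and standing in front of their reference objects. The bar is back on its board. `sign_off` gives no verdict, so the figures below come from my own camera checks.

| Mount | In front of | Distance in front | Sideways | Estimated clear gap |
|---|---|---|---|---|
| round | jar | 90.5 mm | under 1 mm | about 22 mm |
| square | dish | 86 mm | 1–2 mm | about 20 mm |
| flat | loupe | 75–78 mm | 2–10 mm | about 22 mm |

- **Other checks:** the middle of the bar's handle is at about (0.410, 0.211), over the board. The timer, beaker and green-capped bottle show no shift, and the arm ended clear of everything.
- **Finger length:** the first grasp closed on nothing. A touch test on the bar showed the real finger ends about 39 mm short of the reported TCP, and I corrected for that in every later grasp.
- **Levering:** the first pass on the right-hand (flat) mount and the second pass on the left-hand (round) mount lifted nothing. I think the bar had shifted in the grip, so I laid it down, took it again and repeated the flat one. The forces I read while levering were only 2–3 N above the bar's weight, well below the 10–20 N expected.
- **State before gripping:** the round and square mounts leaned forward, not back. By stereo view the flat one stood 4–6 mm up and level. The square's mid height was about 70–72 mm, so I could not confirm it passed the 71.8 mm threshold before I lifted it out.
- **Knocked dish:** the dish was moved about 5 cm during the run, and I used its new position.
- **Less certain:** the flange and stub readings differ by up to 9 mm sideways for the flat mount, which I put down to shadow. Uprightness was checked only roughly, from the overhead picture.

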